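# Put the washed bubbler parts away to dry

## Task

Put all the washed bubbler parts away to dry: turn every blue beaker upside down over a white drying peg, one to a peg, so that its rim rests on the rack; and park every red bubbler head standing upright on the table with its bent side arm swung through a brass ring, one head to a ring, until the ring sits about half-way along the bend. Leave the small vial and the cork ring where they are.

Things in the scene. Friction and masses are not known exactly. Their poses are not given: they have to be found in the camera images.
- beaker1_center (a point): centre of a square blue plastic beaker with a white band round its mouth, at first lying on its side on the mat with the mouth roughly towards the robot: 44 x 44 mm outside, 90 mm long, walls 3 mm, open at one end only, 90 g. Its x axis runs along the beaker towards the mouth; y and z are square to two pairs of its flat sides. Not every beaker is there each time.
- beaker2_center (a point): centre of a square blue plastic beaker with a white band round its mouth, at first lying on its side on the mat with the mouth roughly towards the robot: 44 x 44 mm outside, 90 mm long, walls 3 mm, open at one end only, 90 g. Its x axis runs along the beaker towards the mouth; y and z are square to two pairs of its flat sides. Not every beaker is there each time.
- beaker3_center (a point): centre of a square blue plastic beaker with a white band round its mouth, at first lying on its side on the mat with the mouth roughly towards the robot: 44 x 44 mm outside, 90 mm long, walls 3 mm, open at one end only, 90 g. Its x axis runs along the beaker towards the mouth; y and z are square to two pairs of its flat sides. Not every beaker is there each time.
- peg1 (a point): foot of a white drying peg of the rack: point on the peg's axis at the level of the rack's grey plate (10 mm over the table; plate 70 x 300 mm). The peg is round, 22 mm thick and stands 60 mm up from this point; the three pegs stand in a row 110 mm apart along the y axis of this point, z up. The rack does not move.
- peg2 (a point): foot of a white drying peg of the rack: point on the peg's axis at the level of the rack's grey plate (10 mm over the table; plate 70 x 300 mm). The peg is round, 22 mm thick and stands 60 mm up from this point; the three pegs stand in a row 110 mm apart along the y axis of this point, z up. The rack does not move.
- peg3 (a point): foot of a white drying peg of the rack: point on the peg's axis at the level of the rack's grey plate (10 mm over the table; plate 70 x 300 mm). The peg is round, 22 mm thick and stands 60 mm up from this point; the three pegs stand in a row 110 mm apart along the y axis of this point, z up. The rack does not move.
- head1_center (a point): centre of a bubbler head standing on the table: red square plug 24 x 24 mm, its top 80 mm above the table, on a black round rubber foot 48 mm across and 12 mm high. The point is on the plug's axis 40 mm above the foot's underside; z up, plug flats square to x and y. 200 g. A steel side arm (see bend) leaves its +x face.
- head1_bend (a point): point on the 6 mm round side arm of head 1. The arm lies level, 30 mm above the foot's underside: from the plug along the head's +x to x = 20 mm, then turning left (to +y) in an arc of radius 45 mm about x = 20, y = 45 through 170 degrees. This point is 90 degrees along the arc, x = 65, y = 45; same axes as the head.
- head1_tip (a point): free tip of head 1's side arm, end of the arc (x = 27.8, y = 89.3, 30 mm above the underside, from the plug's axis; same axes as the head).
- head2_center (a point): centre of a bubbler head standing on the table: red square plug 24 x 24 mm, its top 80 mm above the table, on a black round rubber foot 48 mm across and 12 mm high. The point is on the plug's axis 40 mm above the foot's underside; z up, plug flats square to x and y. 200 g. A steel side arm (see bend) leaves its +x face.
- head2_bend (a point): point on the 6 mm round side arm of head 2. The arm lies level, 30 mm above the foot's underside: from the plug along the head's +x to x = 20 mm, then turning left (to +y) in an arc of radius 45 mm about x = 20, y = 45 through 170 degrees. This point is 90 degrees along the arc, x = 65, y = 45; same axes as the head.
- head2_tip (a point): free tip of head 2's side arm, end of the arc (x = 27.8, y = 89.3, 30 mm above the underside, from the plug's axis; same axes as the head).
- ringA (a point): centre of an upright brass parking ring, 32 mm above the table: 24 mm inside diameter, 6 mm wire, its x axis is the axis through the hole (level; an arm may enter from either side). It stands on a short 8 mm post with a round grey base 52 mm across and 8 mm high; fixed to the table.
- ringB (a point): centre of an upright brass parking ring, 32 mm above the table: 24 mm inside diameter, 6 mm wire, its x axis is the axis through the hole (level; an arm may enter from either side). It stands on a short 8 mm post with a round grey base 52 mm across and 8 mm high; fixed to the table.
- corkring: flat cork flask ring, 80 mm across, 24 mm high, a bystander to leave alone; origin at the centre of its underside.
- vial: small glass vial, 28 x 50 mm, a bystander to leave alone; origin at the centre of its underside.
Mind the look-alikes: they are no part of the job. What is shaped like the part that bears beaker3_center but green or purple is not meant.

How it is judged:
At the end, for the whole second after the job is handed in: each beaker is mouth down over a peg (16 mm off-centre and 0.14 rad tilt at most, rim within 5 mm of the plate); each head stands upright on the table (0.12 rad), bend point within 20 mm of the centre of a ring of its own, the bend passing through within 0.6 rad of the ring axis (((horizontal distance between beaker1_center and peg1 below 0.016 m and angle between beaker1_center's own x axis and vertical above 3 rad and z of beaker1_center in the frame of peg1 between 0.04 and 0.05 m) or (horizontal distance between beaker1_center and peg2 below 0.016 m and angle between beaker1_center's own x axis and vertical above 3 rad and z of beaker1_center in the frame of peg2 between 0.04 and 0.05 m) or (horizontal distance between beaker1_center and peg3 below 0.016 m and angle between beaker1_center's own x axis and vertical above 3 rad and z of beaker1_center in the frame of peg3 between 0.04 and 0.05 m)) and ((horizontal distance between beaker2_center and peg1 below 0.016 m and angle between beaker2_center's own x axis and vertical above 3 rad and z of beaker2_center in the frame of peg1 between 0.04 and 0.05 m) or (horizontal distance between beaker2_center and peg2 below 0.016 m and angle between beaker2_center's own x axis and vertical above 3 rad and z of beaker2_center in the frame of peg2 between 0.04 and 0.05 m) or (horizontal distance between beaker2_center and peg3 below 0.016 m and angle between beaker2_center's own x axis and vertical above 3 rad and z of beaker2_center in the frame of peg3 between 0.04 and 0.05 m)) and ((horizontal distance between beaker3_center and peg1 below 0.016 m and angle between beaker3_center's own x axis and vertical above 3 rad and z of beaker3_center in the frame of peg1 between 0.04 and 0.05 m) or (horizontal distance between beaker3_center and peg2 below 0.016 m and angle between beaker3_center's own x axis and vertical above 3 rad and z of beaker3_center in the frame of peg2 between 0.04 and 0.05 m) or (horizontal distance between beaker3_center and peg3 below 0.016 m and angle between beaker3_center's own x axis and vertical above 3 rad and z of beaker3_center in the frame of peg3 between 0.04 and 0.05 m)) and (((distance between head1_bend and ringA below 0.02 m and angle between the y axis of head1_center and the x axis of ringA, either way round below 0.6 rad and angle between head1_center's own z axis and vertical below 0.12 rad and height (world z) of head1_center below 0.045 m) and (distance between head2_bend and ringB below 0.02 m and angle between the y axis of head2_center and the x axis of ringB, either way round below 0.6 rad and angle between head2_center's own z axis and vertical below 0.12 rad and height (world z) of head2_center below 0.045 m)) or ((distance between head1_bend and ringB below 0.02 m and angle between the y axis of head1_center and the x axis of ringB, either way round below 0.6 rad and angle between head1_center's own z axis and vertical below 0.12 rad and height (world z) of head1_center below 0.045 m) and (distance between head2_bend and ringA below 0.02 m and angle between the y axis of head2_center and the x axis of ringA, either way round below 0.6 rad and angle between head2_center's own z axis and vertical below 0.12 rad and height (world z) of head2_center below 0.045 m)))); the robot touches nothing.
It fails at once if the vial or the cork ring is pushed more than 30 mm from its place (distance of any of corkring, vial from where it was at the start of the episode above 0.03 m).
Of beaker1, beaker2, beaker3 only 2 to 3 are there at a start; the rules pass over those that are not, and their reading is None.
At some moment in a run one of beaker1, beaker2, beaker3, head1, head2 may be knocked a few centimetres aside while the robot is not near it.
It also fails if it takes over 208 s, if anything falls off the work surface, if the arm or the gripper's body presses on something with over 40 N, if the wrist force passes 120 N, or if a joint passes its speed limit or range.

## Robot

A 6-joint arm with a two-finger parallel gripper is mounted at the origin on the work surface. World frame = base frame: x ahead of the robot, y to its left, z up, the work surface at z = 0. Lengths are in m, angles in rad, forces in N, time in s.
With the tool pointing down it reaches from about 0.35 to 0.725 m from the base axis. Payload 6 kg.
Tool frame: the origin (TCP) lies on the front face of the gripper's body, between the roots of the fingers; the fingertips stand 73 mm ahead of it and the grasp point (between the pads) lies 54 mm ahead of it (ctrl.grip_point_offset is the z of the grasp point in the tool frame, in m); z points along the fingers, y is the direction in which the jaws open and shut (so a half turn about z gives the same grasp; the last joint's range is limited). The gripper opens to 85 mm and grips with 20 to 120 N. Pads are 22 mm wide; open, the fingers measure 114 mm over their backs; the gripper's body (76 mm by 85 mm) begins 54 mm behind the grasp point. The pads swing forward as they close: fully open they stand 13 mm farther back than shut.
Start: joints at [-0.804, 0.04, 0.085, 0, -1.615, -0.334], TCP at [0.252, -0.545, 0.304] pointing down, gripper open.
Joint ranges: [-2.56, 2.56], [-1.29, 2.01], [-1.08, 1.49], [-3.29, 1.98], [-2.81, -0.18], [-2.99, 2.99]. Speed limits (rad/s): [2.57, 2.57, 3.01, 3.14, 3.14, 3.14].

## Interface

Orientations are given as a rotation vector (axis times angle).
In Python, from bench import ctrl gives the robot as it stands.
- The arm moves only by the tool jog_arm, never from a script. Its argument "moves" is a list of rows, each a list of 5 numbers: the shift along the tool's x, y, z in m, then the turn about the tool's z in degrees, then the closure, from -1 (fully open) to 1 (shut), so that 0 is half open. A call has 1 to 12 rows; each row is the pose to reach, as a shift and turn from the pose commanded when the call began, along the tool's axes at that moment; what a row does not reach only later rows make up. A row lasts 1/10 s, in which the tool goes at most 50 mm and 8.59 degrees, less where a joint would pass 70% of its speed; a pose out of reach is approached as far as the arm can. A call with a gripper value outside its range is refused whole. The fingers move at their own pace and stop on an object; "squeeze" is the grip in N (left out, the last holds). Time passes only in rows, so rows that repeat a pose let the fingers close. It gives the time, the measured TCP pose, the force and the opening at its end, in the units of the state.
- ctrl.get_state(): the state, without advancing time (a new reading comes with each control period).
- ctrl.read_camera(name): name is "scene" or "top" or "wrist"; returns a dict with "image" (420x560x3 uint8, red, green, blue), "mtx" (3x3 intrinsics, pixels), "rvec" (rotation vector, rad) and "tvec" (3), from world to camera coordinates, as OpenCV has them. Camera axes: x right, y down, z forward; pixel columns grow to the right and rows downward; lengths in m; the calibration is good to about 2 mm. A picture is of the moment at which its call begins. There is no depth.
- ctrl.sign_off(): hands the job in, once; it reports no verdict.
The state is a dict: "time_s": time; "qpos": joint angles; "dq": joint speeds; "effort": joint torques, N m; "tool_pos": TCP position; "orientation": TCP orientation; "ft_force": force on the tool from outside, world axes, zero at the start; "moment": the same for the moment, N m; "opening": finger opening in m.
Only numpy, scipy, OpenCV 4.12 (cv2) and the standard library are available. Lean on these libraries where they do the work, as an engineer would, in place of code of your own. Each camera call takes 0.05 s, during which the arm holds its last target.

## Working session

There is one attempt and no reset: what is moved stays moved. The work goes in short steps, Python scripts to look and compute and a tool call to move; the robot and the scene stay as the last step left them, time stands still between calls to the robot, and variables do not carry over. Pictures are saved under pics/ and viewed, and the job is handed in when it is done.

Besides the shell and the picture viewer there is one more tool, called after "Call:" in YAML: its name, and indented under it one key for each argument. jog_arm: Moves the arm, as the interface text tells. Its arguments: {"type":"object","properties":{"moves":{"type":"array"},"squeeze":{"type":"number"}},"required":["moves"]}

I'll start by looking at the scene.

```bash
mkdir -p pics; ls; cat > h.py <<'E'
import numpy as np, cv2
from bench import ctrl
def snap(name,tag):
    c=ctrl.read_camera(name); cv2.imwrite(f'pics/{tag}.png',c['image'][:,:,::-1])
    np.savez(f'pics/{tag}.npz',mtx=c['mtx'],rvec=c['rvec'],tvec=c['tvec'],image=c['image']); return c
def load(tag): return np.load(f'pics/{tag}.npz')
def ray(c,u,v,z):
    R=cv2.Rodrigues(np.array(c['rvec'],float))[0]; t=np.array(c['tvec'],float).reshape(3)
    o=-R.T@t; d=R.T@np.linalg.inv(c['mtx'])@np.array([u,v,1.]); s=(z-o[2])/d[2]; return o+s*d
def proj(c,P):
    return cv2.projectPoints(np.array(P,float).reshape(-1,3),np.array(c['rvec'],float),np.array(c['tvec'],float),np.array(c['mtx'],float),None)[0].reshape(-1,2)
def crop(tag,x0,y0,x1,y1,s,out):
    im=cv2.imread(f'pics/{tag}.png')[y0:y1,x0:x1]; im=cv2.resize(im,None,fx=s,fy=s,interpolation=cv2.INTER_CUBIC)
    for u in range((x0//20+1)*20,x1,20): cv2.line(im,((u-x0)*s,0),((u-x0)*s,6),(0,255,255),1); cv2.putText(im,str(u),((u-x0)*s-10,16),0,.35,(0,255,255),1)
    for v in range((y0//20+1)*20,y1,20): cv2.line(im,(0,(v-y0)*s),(6,(v-y0)*s),(0,255,255),1); cv2.putText(im,str(v),(8,(v-y0)*s+4),0,.35,(0,255,255),1)
    cv2.imwrite(f'pics/{out}.png',im)
E
python3 - <<'E'
from h import *
print(ctrl.get_state())
print(ctrl.grip_point_offset)
for n in('scene','top','wrist'):
    c=snap(n,n+'0'); print(n,c['mtx'],c['rvec'],c['tvec'])
E
```

```text
pics
{'time_s': 0.0, 'qpos': array([-8.04294678e-01,  4.07905353e-02,  8.38009616e-02, -4.76877107e-04,
       -1.61548926e+00, -3.33700178e-01]), 'dq': array([ 0.0001098 ,  0.00142293,  0.00159687, -0.00136819,  0.00061297,
       -0.00065773]), 'effort': array([ 9.84685794e-04, -3.68207610e+01,  3.47424459e+01,  6.93281695e+00,
       -5.38720502e-03,  3.47468256e-05]), 'tool_pos': array([ 0.25164914, -0.54445226,  0.30288279]), 'orientation': array([ 6.74479452e-01, -3.06784948e+00, -2.64380129e-03]), 'ft_force': array([-1.02524008, -0.02899058,  0.24209086]), 'moment': array([-0.01841144, -0.04273218,  0.02599823]), 'opening': 0.08559708898329771}
0.0539
scene [[388.12409641   0.         279.87663851]
 [  0.         388.12409641 204.91182563]
 [  0.           0.           1.        ]] [ 2.06428255  1.06220462 -0.46435398] [-0.35917813 -0.1878584   1.30004469]
top [[540.65696253   0.         275.12453331]
 [  0.         540.65696253 212.86153809]
 [  0.           0.           1.        ]] [ 2.1848235  -2.1847784   0.10323001] [0.04601344 0.50256267 1.35439528]
wrist [[348.31084069   0.         281.94439556]
 [  0.         348.31084069 210.80370118]
 [  0.           0.           1.        ]] [-1.58887277 -2.48214416 -0.39436142] [ 0.59961712 -0.0407398   0.37917338]
```

View pics/scene0.png

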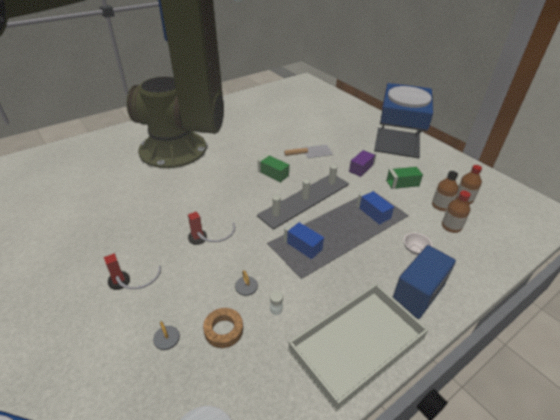

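View pics/top0.png

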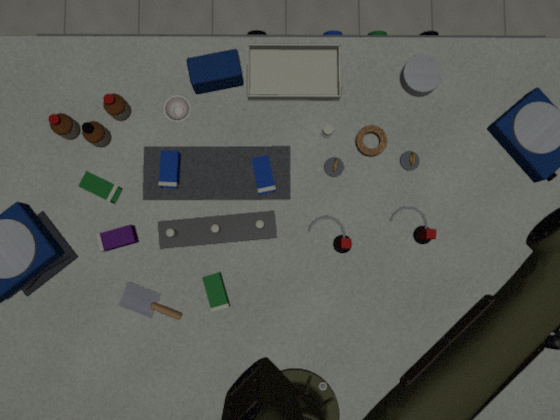

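View pics/wrist0.png

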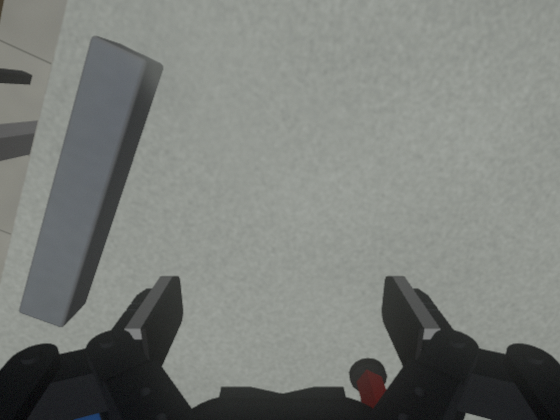

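```bash
python3 - <<'E'
from h import *
crop('top0',130,130,300,260,4,'c1'); crop('top0',290,110,450,260,4,'c2')
E
```

```text
(no output)
```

View pics/c1.png

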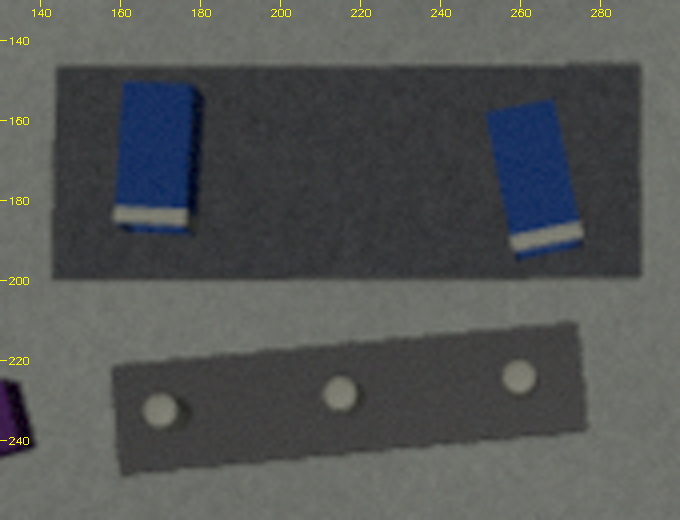

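View pics/c2.png

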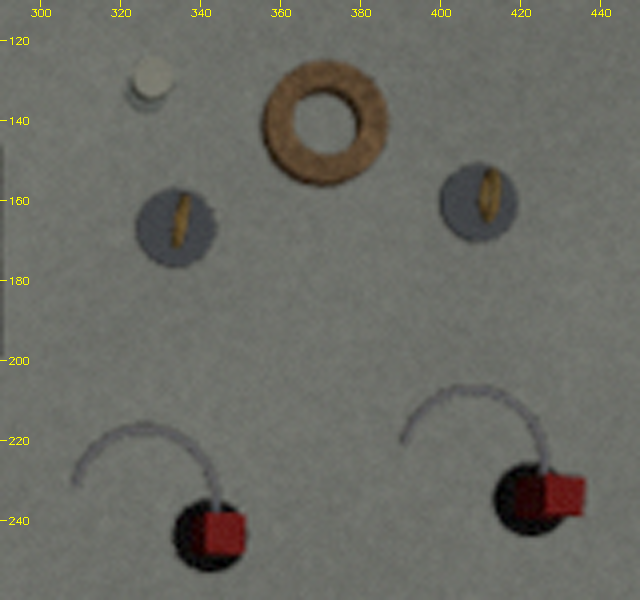

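```bash
python3 - <<'E'
from h import *
c=load('top0')
def P(n,u,v,z): p=ray(c,u,v,z); print(n,np.round(p[:2],4)); return p[:2]
for n,cs in(('B1',[(160.5,150.75),(178.75,151.5),(176.75,186.75),(158.25,185.25)]),('B2',[(252,158.25),(268.5,155),(275.75,189),(258,192.75)])):
    q=[P(n,*k,.045) for k in cs]; m=np.mean(q,0); ax=(q[2]+q[3]-q[0]-q[1])/2; print(n,'c',m,'len',np.linalg.norm(ax),'w',np.linalg.norm(q[1]-q[0]),np.linalg.norm(q[2]-q[3]),'yaw',np.degrees(np.arctan2(ax[1],ax[0])))
pg=[P('peg',*k,.07) for k in((170,232.75),(215,228.5),(259.5,224.25))]
print(np.linalg.norm(pg[0]-pg[1]),np.linalg.norm(pg[2]-pg[1]))
for n,k,z in(('ringAbase',(334,167),.008),('ringA',(335,165),.045),('A1',(336.2,158.5),.032),('A2',(334,171.5),.032),('ringBbase',(409.75,160.75),.008),('ringB',(412.5,158.75),.04),('B1',(412.5,152),.032),('B2',(412,165.2),.032),
 ('H1plug',(346,243.5),.08),('H1foot',(342.5,244),.012),('H1tip',(309,231.25),.03),('H1arc',(325,217.5),.03),('H1root',(344,235),.03),('H2plug',(431.25,233.75),.08),('H2foot',(422.75,234.75),.012),('H2tip',(390.75,220.75),.03),('H2arc',(408,207.5),.03),('vial',(328,130),.05),('cork',(371,140),.024)): P(n,*k,z)
# predict heads
def head(p,tip):
    d=tip-p; a=np.arctan2(d[1],d[0])-np.arctan2(.0893,.0278); return np.degrees(a),np.linalg.norm(d)
for p,t in(((346,243.5),(309,231.25)),((431.25,233.75),(390.75,220.75))):
    print(head(ray(c,*p,.08)[:2],ray(c,*t,.03)[:2]))
print(c['rvec']); R=cv2.Rodrigues(c['rvec'])[0]; print(-R.T@c['tvec'].reshape(3))
E
```

```text
B1 [0.6571 0.3346]
B1 [0.6553 0.2887]
B1 [0.566  0.2925]
B1 [0.5697 0.3387]
B1 c [0.61203206 0.31360956] len 0.08848599001064562 w 0.04587169831610116 0.0463911729165369 yaw 177.45674802860952
B2 [0.6385 0.1045]
B2 [0.6468 0.0629]
B2 [0.5606 0.0447]
B2 [0.551  0.0892]
B2 c [0.59921569 0.07532465] len 0.0884293077291114 w 0.04236132986721166 0.04546565570404409 yaw -169.07893931223128
peg [0.4497 0.303 ]
peg [0.4601 0.1935]
peg [0.4705 0.0848]
0.10998153815160665 0.10912325887017502
ringAbase [ 0.6228 -0.1065]
ringA [ 0.6216 -0.1046]
A1 [ 0.6406 -0.1094]
A2 [ 0.6071 -0.1035]
ringBbase [ 0.6394 -0.3035]
ringB [ 0.6388 -0.3021]
B1 [ 0.6577 -0.3047]
B2 [ 0.6236 -0.3027]
H1plug [ 0.4232 -0.1251]
H1foot [ 0.4237 -0.1259]
H1tip [ 0.4553 -0.0392]
H1arc [ 0.4901 -0.0799]
H1root [ 0.4459 -0.1275]
H2plug [ 0.4468 -0.3331]
H2foot [ 0.4473 -0.3318]
H2tip [ 0.4819 -0.2463]
H2arc [ 0.5156 -0.2907]
vial [ 0.71   -0.0872]
cork [ 0.6903 -0.2005]
(np.float64(-3.226887006045086), np.float64(0.09172036627375188))
(np.float64(-4.694180715146908), np.float64(0.09370026323960476))
[ 2.1848235  -2.1847784   0.10323001]
[0.389058   0.06221895 1.39062422]
```

```bash
cat >> h.py <<'E'
from scipy.spatial.transform import Rotation as Ro
def go(x,y,z,phi):
    s=ctrl.get_state(); R=Ro.from_rotvec(s['orientation']).as_matrix(); d=R.T@(np.array([x,y,z])-s['tool_pos'])
    cur=np.degrees(np.arctan2(R[1,0],R[0,0])); t=-((phi-cur+180)%360-180)
    print('cur phi %.1f q6 %.1f pos %s F %s op %.4f t %.2f'%(cur,np.degrees(s['qpos'][5]),np.round(s['tool_pos'],4),np.round(s['ft_force'],1),s['opening'],s['time_s']))
    print('move: [%.4f, %.4f, %.4f, %.1f]  tilt %.2f'%(*d,t,np.degrees(np.arccos(-R[2,2]))))
E
python3 -c "
from h import *
go(.4235,-.1255,.25,-3)"
```

```text
cur phi -155.2 q6 -19.1 pos [ 0.2517 -0.5445  0.3031] F [0.2 0.6 0.1] op 0.0855 t 0.15
move: [-0.3317, 0.3082, 0.0535, -152.2]  tilt 0.08
```

Call:
jog_arm:
  moves:
    - [-0.332,0.308,0.053,-100,-1]
    - [-0.332,0.308,0.053,-100,-1]
    - [-0.332,0.308,0.053,-100,-1]
    - [-0.332,0.308,0.053,-100,-1]
    - [-0.332,0.308,0.053,-100,-1]
    - [-0.332,0.308,0.053,-100,-1]
    - [-0.332,0.308,0.053,-100,-1]
    - [-0.332,0.308,0.053,-100,-1]
    - [-0.332,0.308,0.053,-100,-1]
    - [-0.332,0.308,0.053,-100,-1]
    - [-0.332,0.308,0.053,-100,-1]
    - [-0.332,0.308,0.053,-100,-1]
  squeeze: 40

```text
time_s: 1.35
tool_pos: [0.424, -0.125, 0.2506]
orientation: [2.789, -1.445, -0.001]
ft_force: [0.1, -0.2, 0.4]
opening: 0.0854
```

```bash
python3 -c "
from h import *
go(.4235,-.1255,.2,-3)"
```

```text
cur phi -54.8 q6 25.3 pos [ 0.424  -0.125   0.2506] F [ 0.1 -0.2  0.4] op 0.0854 t 1.35
move: [0.0002, 0.0006, 0.0506, -51.8]  tilt 0.03
```

Call:
jog_arm:
  moves:
    - [0,0.0005,0.05,-52,-1]
    - [0,0.0005,0.05,-52,-1]
    - [0,0.0005,0.05,-52,-1]
    - [0,0.0005,0.05,-52,-1]
    - [0,0.0005,0.05,-52,-1]
    - [0,0.0005,0.05,-52,-1]
    - [0,0.0005,0.05,-52,-1]
    - [0,0.0005,0.05,-52,-1]

```text
time_s: 2.15
tool_pos: [0.4234, -0.1261, 0.2008]
orientation: [-3.14, 0.094, 0.0]
ft_force: [0.3, 0.1, 0.3]
opening: 0.0853
```

```bash
python3 -c "
from h import *
c=snap('wrist','w1')
print(proj(c,[[.4235,-.1255,.08],[.4553,-.0392,.03]]))
go(.4235,-.1255,.114,-3)"
```

```text
[[281.22647613 239.34613281]
 [156.07597501 176.83314264]]
cur phi -3.4 q6 76.8 pos [ 0.4234 -0.1261  0.2008] F [-0.2 -0.8 -1.1] op 0.0853 t 2.20
move: [0.0001, -0.0006, 0.0868, -0.4]  tilt 0.02
```

View pics/w1.png

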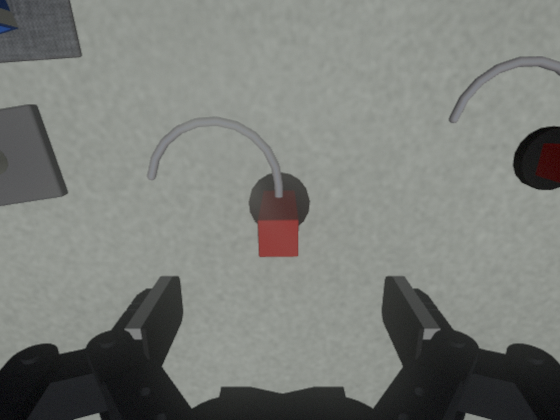

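The plug top sits at (278,239), against a predicted (281,239), so the gripper is lined up with it. Next I descend and grip.

Call:
jog_arm:
  moves:
    - [0,-0.001,0.045,0,-1]
    - [0,-0.001,0.087,0,-1]
    - [0,-0.001,0.087,0,-1]
    - [0,-0.001,0.087,0,1]
    - [0,-0.001,0.087,0,1]
    - [0,-0.001,0.087,0,1]
    - [0,-0.001,0.087,0,1]
    - [0,-0.001,0.087,0,1]
    - [0,-0.001,0.087,0,1]
    - [0,-0.001,0.087,0,1]
    - [0,-0.001,0.087,0,1]

```text
time_s: 3.3
tool_pos: [0.4242, -0.125, 0.1152]
orientation: [-3.14, 0.087, -0.003]
ft_force: [-1.3, 1.9, 6.4]
opening: 0.0236
```

```bash
python3 -c "
from h import *
c=snap('wrist','w2')
go(.4235,-.1255,.116,-3)"
```

```text
cur phi -3.2 q6 76.8 pos [ 0.4242 -0.125   0.1152] F [-1.6  1.6  6.6] op 0.0235 t 3.35
move: [-0.0007, 0.0005, -0.0008, -0.2]  tilt 0.12
```

View pics/w2.png

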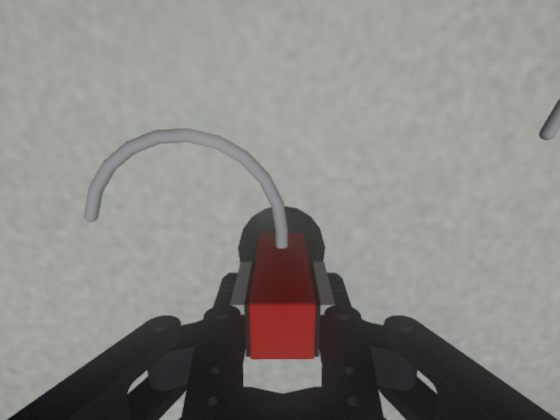

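```bash
python3 -c "
from h import *
c=load('w2')
a=[ray(c,u,v,.08)[:2] for u,v in((249,303),(316,303),(315,358),(251,358))];print(np.round(a,4),np.mean(a,0))
t=ray(c,92,220,.03)[:2];print(t); b=ray(c,186,132,.03)[:2]; print(b)
p=np.mean(a,0);d=t-p;print(np.linalg.norm(d),np.degrees(np.arctan2(d[1],d[0])-np.arctan2(.0893,.0278)))
"
```

```text
[[ 0.4371 -0.1141]
 [ 0.4358 -0.1373]
 [ 0.4126 -0.1363]
 [ 0.4139 -0.1128]] [ 0.42482122 -0.12511275]
[ 0.45429602 -0.03679788]
[ 0.49218802 -0.0867838 ]
0.09310360043252296 -1.164365335625195
```

```bash
python3 -c "
from h import *
go(.546,-.061,.21,-115)"
```

```text
cur phi -3.2 q6 76.8 pos [ 0.4242 -0.125   0.1152] F [-1.6  1.6  6.6] op 0.0235 t 3.35
move: [0.1183, -0.0707, -0.0945, 111.8]  tilt 0.12
```

Call:
jog_arm:
  moves:
    - [0,0,-0.03,0,1]
    - [0.01,0,-0.07,8,1]
    - [0.03,-0.01,-0.095,16,1]
    - [0.05,-0.02,-0.095,24,1]
    - [0.07,-0.03,-0.095,32,1]
    - [0.09,-0.045,-0.095,40,1]
    - [0.11,-0.06,-0.095,48,1]
    - [0.118,-0.071,-0.095,56,1]
    - [0.118,-0.071,-0.095,64,1]
    - [0.118,-0.071,-0.095,72,1]
    - [0.118,-0.071,-0.095,80,1]
    - [0.118,-0.071,-0.095,86,1]
  squeeze: 60

```text
time_s: 4.55
tool_pos: [0.545, -0.0607, 0.2079]
orientation: [2.23, -2.211, -0.002]
ft_force: [0.6, -0.0, -0.8]
opening: 0.0234
```

```bash
python3 -c "
from h import *
snap('top','t1');snap('scene','s1')
go(.546,-.061,.21,-115)"
```

```text
cur phi -89.3 q6 -13.9 pos [ 0.545  -0.0607  0.208 ] F [-0.   0.3 -1.7] op 0.0233 t 4.65
move: [0.0003, -0.0010, -0.0020, 25.7]  tilt 0.10
```

View pics/s1.png

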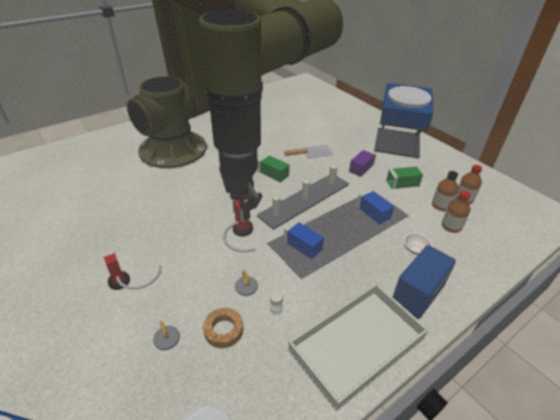

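Head 1 is held upright in the gripper. I'll finish the rotation and check the ring with the wrist camera.

Call:
jog_arm:
  moves:
    - [0,-0.001,0.02,8,1]
    - [0,-0.001,0.04,16,1]
    - [0,-0.001,0.04,24,1]
    - [0,-0.001,0.04,26,1]
    - [0,-0.001,0.04,26,1]
    - [0,-0.001,0.04,26,1]

```text
time_s: 5.25
tool_pos: [0.5462, -0.0608, 0.1687]
orientation: [1.687, -2.65, -0.001]
ft_force: [0.2, -0.5, -1.8]
opening: 0.0231
```

```bash
python3 -c "
from h import *
c=snap('wrist','w3')
go(.546,-.061,.119,-115)
print(proj(c,[[.6225,-.106,.032],[.6228,-.1065,.008]]))"
```

```text
cur phi -115.1 q6 -39.7 pos [ 0.5462 -0.0608  0.1688] F [-0.1  0.2 -1.3] op 0.0234 t 5.30
move: [0.0003, 0.0001, 0.0498, -0.1]  tilt 0.02
[[141.38600802 216.1074473 ]
 [153.94114449 204.41977814]]
```

View pics/w3.png

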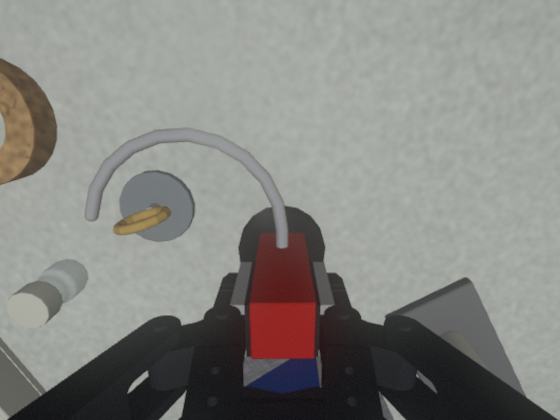

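```bash
python3 -c "
from h import *
c=load('w3')
a=ray(c,114,230,.032);b=ray(c,171,211,.032);print(a,b,(a+b)/2,np.degrees(np.arctan2(*(a-b)[[1,0]])),np.linalg.norm(a-b))
print(ray(c,156,205.5,.008))
crop('w3',80,150,220,250,5,'c3')
"
```

```text
[ 0.64321531 -0.10542326  0.032     ] [ 0.60399766 -0.10104806  0.032     ] [ 0.62360649 -0.10323566  0.032     ] -6.365703119002451 0.0394609483249389
[ 0.62192201 -0.10522664  0.008     ]
```

View pics/c3.png

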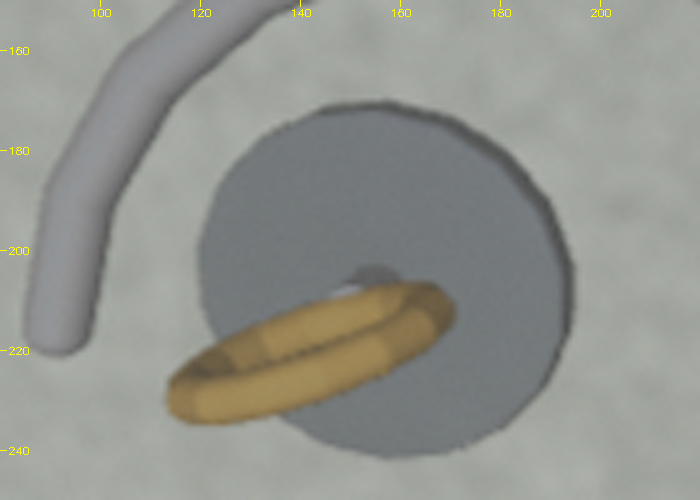

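```bash
cat >> h.py <<'E'
def ringmask(c,xy,ang,shape=(420,560),S=1):
    a=np.radians(ang); ax=np.array([np.cos(a),np.sin(a),0]); h=np.array([-ax[1],ax[0],0]); z=np.array([0,0,1.])
    m=np.zeros(shape,np.uint8); th=np.linspace(0,2*np.pi,60); ph=np.linspace(0,2*np.pi,16)
    for i in range(59):
        q=[]
        for t in th[i:i+2]:
            r=h*np.cos(t)+z*np.sin(t); q+= [np.array([*xy,.032])+r*.015+.003*(r*np.cos(p)+ax*np.sin(p)) for p in ph]
        cv2.fillConvexPoly(m,cv2.convexHull(proj(c,q).astype(np.float32)).round().astype(np.int32),1)
    return m
def fitring(tag,xy0,ang0,box):
    from scipy.optimize import minimize
    c=load(tag); im=c['image'][:,:,:3].astype(int); M=((im[:,:,0]-im[:,:,2])>35)&(im[:,:,0]<210)
    w=np.zeros_like(M); w[box[1]:box[3],box[0]:box[2]]=1; M=M&w
    f=lambda p: np.sum(ringmask(c,(xy0[0]+p[0]/1000,xy0[1]+p[1]/1000),ang0+p[2]*2).astype(bool)!=M)/max(M.sum(),1)
    best=minimize(f,[0,0,0],method='Nelder-Mead',options=dict(initial_simplex=[[0,0,0],[4,0,0],[0,4,0],[0,0,6]]))
    p=best.x; print('ring',xy0[0]+p[0]/1000,xy0[1]+p[1]/1000,ang0+2*p[2],'err',best.fun,'px',M.sum())
E
python3 -c "
from h import *
fitring('w3',(.622,-.106),80,(105,195,180,245))
fitring('w3',(.622,-.106),95,(105,195,180,245))
fitring('w3',(.622,-.106),70,(105,195,180,245))
"
```

```text
ring 0.6232991296565549 -0.10391484982134085 83.12771077904296 err 0.13725490196078433 px 867
ring 0.6235492220394423 -0.10392407513086324 84.12731414501886 err 0.15570934256055363 px 867
ring 0.6233109610733043 -0.10387905251509663 83.33276834889146 err 0.14186851211072665 px 867
```

Call:
jog_arm:
  moves:
    - [0,0,0.025,0,1]
    - [0,0,0.05,0,1]
    - [0,0,0.05,0,1]
    - [0,0,0.05,0,1]

```text
time_s: 5.7
tool_pos: [0.5462, -0.0609, 0.1193]
orientation: [1.684, -2.651, -0.0]
ft_force: [-0.3, 0.0, -1.1]
opening: 0.0232
```

```bash
cat >> h.py <<'E'
def arc(total,n,dz=0):
    for i in range(1,n+1):
        a=total*i/n; t=np.radians(-a); print('[%.4f, %.4f, %.3f, %.1f, 1],'%(.020-.020*np.cos(t)-.045*np.sin(t), -.045-.020*np.sin(t)+.045*np.cos(t),dz,-a),end=' ')
    print()
E
python3 -c "
from h import *
c=snap('wrist','w4');snap('scene','s4')
go(.5461,-.0611,.119,-115)
arc(54,12)
crop('s4',180,180,320,320,5,'c4')
"
```

```text
cur phi -115.2 q6 -39.8 pos [ 0.5467 -0.0607  0.1202] F [-0.3  0.3 -1.2] op 0.0233 t 5.80
move: [0.0006, 0.0004, 0.0012, -0.2]  tilt 0.07
[0.0036, 0.0014, 0.000, -4.5, 1], [0.0073, 0.0026, 0.000, -9.0, 1], [0.0111, 0.0034, 0.000, -13.5, 1], [0.0149, 0.0040, 0.000, -18.0, 1], [0.0187, 0.0042, 0.000, -22.5, 1], [0.0226, 0.0042, 0.000, -27.0, 1], [0.0265, 0.0038, 0.000, -31.5, 1], [0.0303, 0.0032, 0.000, -36.0, 1], [0.0340, 0.0022, 0.000, -40.5, 1], [0.0377, 0.0010, 0.000, -45.0, 1], [0.0412, -0.0006, 0.000, -49.5, 1], [0.0447, -0.0024, 0.000, -54.0, 1],
```

View pics/w4.png

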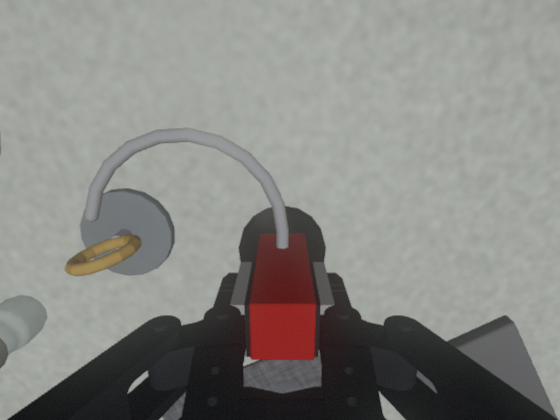

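View pics/c4.png

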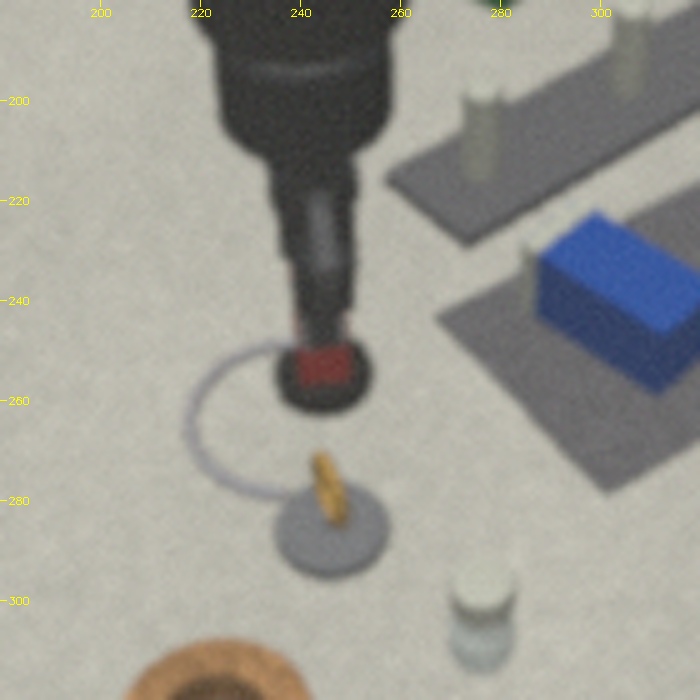

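```bash
python3 -c "
from h import *
fitring('w4',(.623,-.1045),82,(60,225,145,285))
c=load('w4'); print(ray(c,91,216,.0345))
C=np.array([.5784,-.0982]);a=np.radians(-115-10);
print('tip pred',C+.045*np.array([np.cos(np.radians(-35)),np.sin(np.radians(-35))]))
"
```

```text
ring 0.6236022920613499 -0.10380198406757443 82.85884247424413 err 0.21122112211221122 px 1515
[ 0.61622696 -0.12301022  0.0345    ]
tip pred [ 0.61526184 -0.12401094]
```

Call:
jog_arm:
  moves:
    - [0.0036,0.0014,0.002,-4.5,1]
    - [0.0073,0.0026,0.002,-9,1]
    - [0.0111,0.0034,0.002,-13.5,1]
    - [0.0149,0.004,0.002,-18,1]
    - [0.0187,0.0042,0.002,-22.5,1]
    - [0.0226,0.0042,0.002,-27,1]
    - [0.0265,0.0038,0.002,-31.5,1]
    - [0.0303,0.0032,0.002,-36,1]
    - [0.034,0.0022,0.002,-40.5,1]
    - [0.0377,0.001,0.002,-45,1]
    - [0.0412,-0.0006,0.002,-49.5,1]
    - [0.0447,-0.0024,0.002,-54,1]

```text
time_s: 7.0
tool_pos: [0.5298, -0.1023, 0.1181]
orientation: [-2.706, 1.594, -0.002]
ft_force: [0.8, -0.2, -1.5]
opening: 0.0235
```

```bash
python3 -c "
from h import *
c=snap('wrist','w5')
C=np.array([.5784,-.0982]);a=np.radians(-61);R=np.array([[np.cos(a),-np.sin(a)],[np.sin(a),np.cos(a)]])
go(*(C-R@[.02,.045]),.118,-61)
arc(53,12)
crop('w5',40,100,260,300,3,'c5')
"
```

```text
cur phi -60.8 q6 18.8 pos [ 0.5297 -0.1027  0.1181] F [ 0.5  0.3 -1.7] op 0.0235 t 7.05
move: [-0.0004, 0.0002, 0.0001, 0.2]  tilt 0.07
[0.0035, 0.0014, 0.000, -4.4, 1], [0.0071, 0.0025, 0.000, -8.8, 1], [0.0108, 0.0034, 0.000, -13.2, 1], [0.0146, 0.0039, 0.000, -17.7, 1], [0.0184, 0.0042, 0.000, -22.1, 1], [0.0222, 0.0042, 0.000, -26.5, 1], [0.0260, 0.0039, 0.000, -30.9, 1], [0.0297, 0.0033, 0.000, -35.3, 1], [0.0334, 0.0024, 0.000, -39.8, 1], [0.0370, 0.0012, 0.000, -44.2, 1], [0.0405, -0.0002, 0.000, -48.6, 1], [0.0439, -0.0019, 0.000, -53.0, 1],
```

View pics/c5.png

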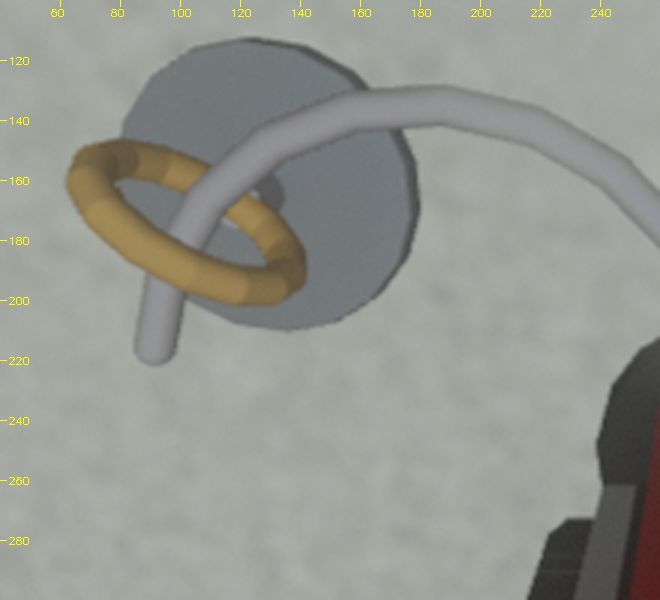

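The tip is through the ring with no contact force. I'll continue the swing.

Call:
jog_arm:
  moves:
    - [0.0035,0.0014,0,-4.4,1]
    - [0.0071,0.0025,0,-8.8,1]
    - [0.0108,0.0034,0,-13.2,1]
    - [0.0146,0.0039,0,-17.7,1]
    - [0.0184,0.0042,0,-22.1,1]
    - [0.0222,0.0042,0,-26.5,1]
    - [0.026,0.0039,0,-30.9,1]
    - [0.0297,0.0033,0,-35.3,1]
    - [0.0334,0.0024,0,-39.8,1]
    - [0.037,0.0012,0,-44.2,1]
    - [0.0405,-0.0002,0,-48.6,1]
    - [0.0439,-0.0019,0,-53,1]

```text
time_s: 8.25
tool_pos: [0.5526, -0.1398, 0.1178]
orientation: [-3.134, 0.222, -0.002]
ft_force: [-0.2, 0.7, -1.1]
opening: 0.0231
```

```bash
python3 -c "
from h import *
c=snap('wrist','w6')
go(.5784,-.0982,.115,-8)
s=ctrl.get_state();p=s['tool_pos'][:2];a=np.radians(-8);print('bend est',p+[.065*np.cos(a)-.045*np.sin(a),.065*np.sin(a)+.045*np.cos(a)])
crop('w6',40,60,340,300,2,'c6')
"
```

```text
cur phi -7.9 q6 76.2 pos [ 0.5529 -0.14    0.1178] F [ 0.4  0.4 -0.4] op 0.0232 t 8.30
move: [0.0195, -0.0449, 0.0029, 0.1]  tilt 0.07
bend est [ 0.62356378 -0.10451108]
```

View pics/c6.png

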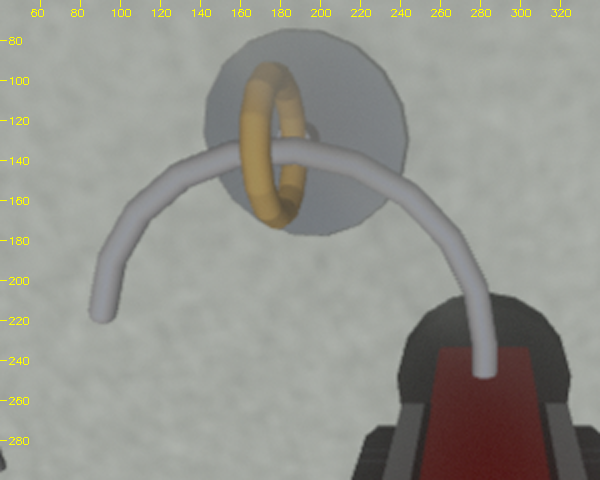

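Call:
jog_arm:
  moves:
    - [0,0,0.002,0,1]
    - [0,0,0.003,0,1]
    - [0,0,0.003,0,1]
    - [0,0,0.003,0,-0.2]
    - [0,0,0.003,0,-0.2]
    - [0,0,0.003,0,-0.2]
    - [0,0,0.003,0,-0.2]
    - [0,0,-0.04,0,-0.2]
    - [0,0,-0.08,0,-0.2]
    - [0,0,-0.1,0,-0.2]

```text
time_s: 9.3
tool_pos: [0.5531, -0.1402, 0.2212]
orientation: [3.133, -0.225, 0.008]
ft_force: [0.1, -0.7, 0.6]
opening: 0.0511
```

```bash
python3 -c "
from h import *
c=snap('wrist','w7')
go(.447,-.3325,.2,-4.7)
t=snap('top','t7'); crop('t7',290,110,450,260,4,'c7')
"
```

```text
cur phi -8.2 q6 75.8 pos [ 0.5538 -0.1404  0.2238] F [ 0.6 -0.2  2.8] op 0.0511 t 9.35
move: [-0.0785, 0.2054, 0.0232, -3.5]  tilt 0.50
```

View pics/w7.png

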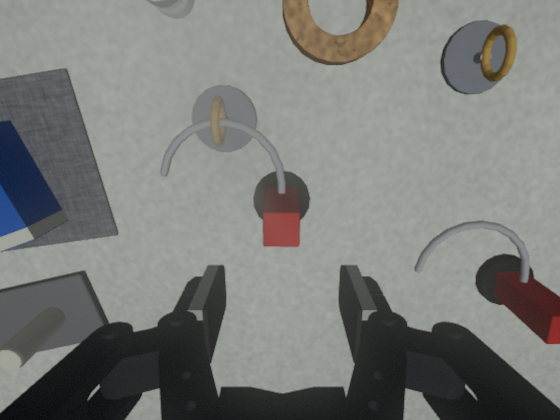

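View pics/c7.png

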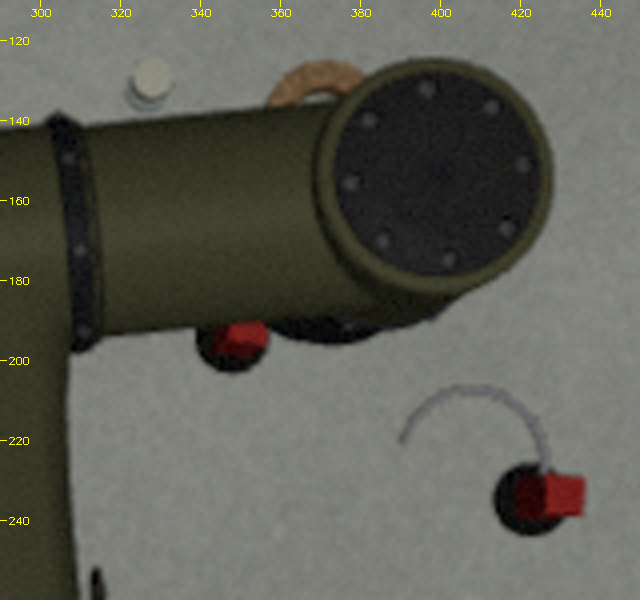

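```bash
python3 -c "
from h import *
fitring('w7',(.6395,-.303),87,(475,20,530,85))
fitring('w7',(.6395,-.303),75,(475,20,530,85))
"
```

```text
ring 0.640296145629877 -0.3012616704266874 83.86353237294921 err 0.23965351299326276 px 1039
ring 0.6399326724338622 -0.30094218456701566 85.6995688002215 err 0.24157844080846969 px 1039
```

Call:
jog_arm:
  moves:
    - [-0.03,0.05,0,-1,-0.5]
    - [-0.06,0.1,0,-2,-1]
    - [-0.0785,0.15,0.01,-3.5,-1]
    - [-0.0785,0.2,0.02,-3.5,-1]
    - [-0.0785,0.2055,0.023,-3.5,-1]
    - [-0.0785,0.2055,0.023,-3.5,-1]
    - [-0.0785,0.2055,0.023,-3.5,-1]

```text
time_s: 10.1
tool_pos: [0.4447, -0.3323, 0.1927]
orientation: [-3.138, 0.131, 0.003]
ft_force: [0.3, -0.3, 1.2]
opening: 0.0854
```

```bash
python3 -c "
from h import *
c=snap('wrist','w8')
print(proj(c,[[.447,-.3325,.08],[.4819,-.2463,.03]]))
go(.447,-.3325,.114,-4.7)"
```

```text
[[282.4485584  240.91657755]
 [151.40163847 174.42626361]]
cur phi -4.7 q6 101.3 pos [ 0.4452 -0.3317  0.1933] F [-0.9  0.1 -0.4] op 0.0854 t 10.15
move: [0.0020, 0.0007, 0.0793, -0.0]  tilt 0.06
```

View pics/w8.png

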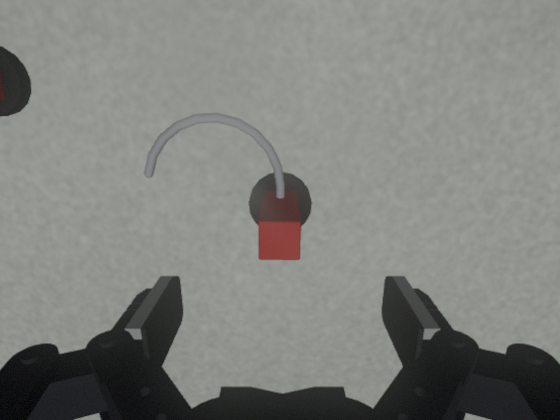

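The plug of head 2 is at (280,241), against a predicted (282,241). It is lined up, so I grip it.

Call:
jog_arm:
  moves:
    - [0.002,0,0.04,0,-1]
    - [0.002,0,0.08,0,-1]
    - [0.002,0,0.08,0,-1]
    - [0.002,0,0.08,0,1]
    - [0.002,0,0.08,0,1]
    - [0.002,0,0.08,0,1]
    - [0.002,0,0.08,0,1]
    - [0.002,0,0.08,0,1]
    - [0.002,0,0.08,0,1]
    - [0.002,0,0.08,0,1]
    - [0.002,0,0.08,0,1]

```text
time_s: 11.25
tool_pos: [0.4478, -0.3324, 0.1153]
orientation: [3.138, -0.128, 0.003]
ft_force: [-0.2, 2.5, 5.8]
opening: 0.0233
```

```bash
python3 -c "
from h import *
c=snap('wrist','w9')
rg=np.array([.640,-.302]);psi=-5;a=np.radians(psi);C=rg-.045*np.array([np.cos(a),np.sin(a)]);print(C)
b=np.radians(-112);h=C-[.02*np.cos(b)-.045*np.sin(b),.02*np.sin(b)+.045*np.cos(b)];print(h)
go(*h,.21,-112)"
```

```text
[ 0.59517124 -0.29807799]
[ 0.5609401  -0.26267702]
cur phi -4.7 q6 101.2 pos [ 0.4478 -0.3324  0.1153] F [-0.7  2.2  5.2] op 0.0238 t 11.30
move: [0.1072, -0.0786, -0.0945, 107.3]  tilt 0.12
```

View pics/w9.png

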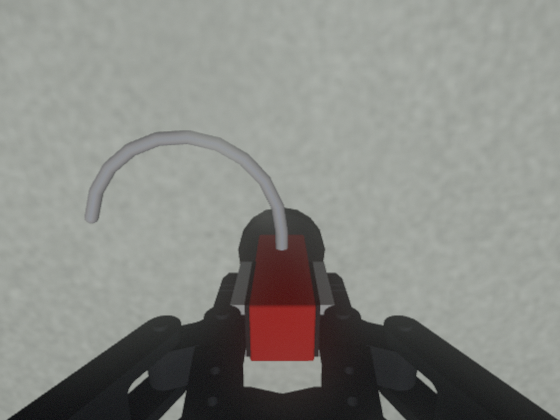

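Call:
jog_arm:
  moves:
    - [0,0,-0.03,0,1]
    - [0.01,0,-0.07,8,1]
    - [0.03,-0.01,-0.095,16,1]
    - [0.05,-0.02,-0.095,24,1]
    - [0.07,-0.03,-0.095,32,1]
    - [0.09,-0.045,-0.095,40,1]
    - [0.1,-0.06,-0.095,48,1]
    - [0.107,-0.0786,-0.095,56,1]
    - [0.107,-0.0786,-0.095,64,1]
    - [0.107,-0.0786,-0.095,72,1]
    - [0.107,-0.0786,-0.095,80,1]
    - [0.107,-0.0786,-0.095,88,1]

```text
time_s: 12.5
tool_pos: [0.56, -0.2624, 0.2079]
orientation: [2.161, -2.279, -0.002]
ft_force: [0.2, -0.2, -1.8]
opening: 0.0235
```

```bash
python3 -c "
from h import *
go(.5609,-.2627,.165,-112)"
```

```text
cur phi -93.0 q6 3.6 pos [ 0.56   -0.2624  0.2079] F [ 0.2 -0.2 -1.8] op 0.0235 t 12.50
move: [0.0002, -0.0009, 0.0429, 19.0]  tilt 0.10
```

Call:
jog_arm:
  moves:
    - [0,-0.001,0.02,8,1]
    - [0,-0.001,0.04,16,1]
    - [0,-0.001,0.043,19,1]
    - [0,-0.001,0.043,19,1]
    - [0,-0.001,0.043,19,1]

```text
time_s: 13.0
tool_pos: [0.5613, -0.2628, 0.1659]
orientation: [1.765, -2.598, -0.0]
ft_force: [-0.1, 0.2, -1.2]
opening: 0.0233
```

```bash
python3 -c "
from h import *
c=snap('wrist','w10')
go(.5609,-.2627,.118,-112)
print(proj(c,[[.64,-.302,.032]]))"
```

```text
cur phi -111.6 q6 -15.0 pos [ 0.5615 -0.2628  0.1663] F [ 0.1 -0.8 -1.6] op 0.0231 t 13.05
move: [0.0002, 0.0006, 0.0483, 0.4]  tilt 0.03
[[141.00852417 219.40265299]]
```

View pics/w10.png

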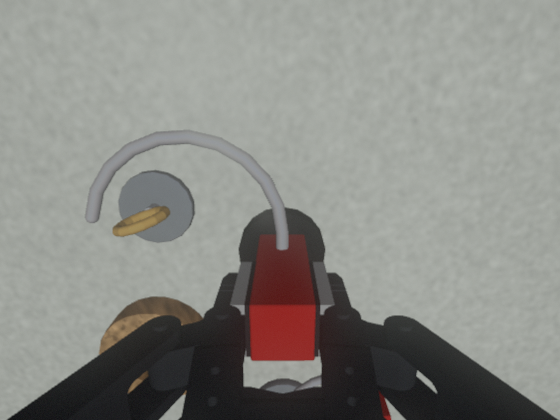

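```bash
python3 -c "
from h import *
fitring('w10',(.640,-.302),84,(105,195,180,245))
arc(54,12)"
```

```text
ring 0.6402968772877804 -0.301400202304839 89.29984153454652 err 0.14637002341920374 px 854
[0.0036, 0.0014, 0.000, -4.5, 1], [0.0073, 0.0026, 0.000, -9.0, 1], [0.0111, 0.0034, 0.000, -13.5, 1], [0.0149, 0.0040, 0.000, -18.0, 1], [0.0187, 0.0042, 0.000, -22.5, 1], [0.0226, 0.0042, 0.000, -27.0, 1], [0.0265, 0.0038, 0.000, -31.5, 1], [0.0303, 0.0032, 0.000, -36.0, 1], [0.0340, 0.0022, 0.000, -40.5, 1], [0.0377, 0.0010, 0.000, -45.0, 1], [0.0412, -0.0006, 0.000, -49.5, 1], [0.0447, -0.0024, 0.000, -54.0, 1],
```

Call:
jog_arm:
  moves:
    - [0,0.0005,0.025,0,1]
    - [0,0.0005,0.048,0.4,1]
    - [0,0.0005,0.048,0.4,1]
    - [0,0.0005,0.048,0.4,1]

```text
time_s: 13.45
tool_pos: [0.5609, -0.2626, 0.1187]
orientation: [1.755, -2.605, 0.0]
ft_force: [0.0, -0.5, -1.5]
opening: 0.0232
```

```bash
python3 -c "
from h import *
c=snap('wrist','w11')
go(.5609,-.2627,.118,-112)
fitring('w11',(.640,-.302),84,(60,225,145,285))"
```

```text
cur phi -112.1 q6 -15.5 pos [ 0.5611 -0.2626  0.1192] F [ 0.2  0.1 -1.3] op 0.0232 t 13.50
move: [0.0002, 0.0002, 0.0012, -0.1]  tilt 0.05
ring 0.6401483832206869 -0.30144796960225334 88.83372679814414 err 0.1595744680851064 px 1504
```

View pics/w11.png

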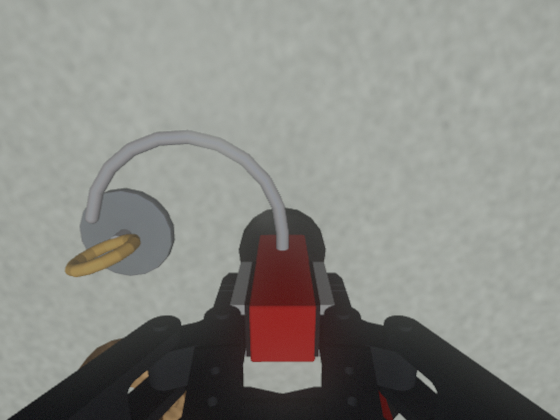

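Call:
jog_arm:
  moves:
    - [0.0036,0.0014,0.001,-4.5,1]
    - [0.0073,0.0026,0.001,-9,1]
    - [0.0111,0.0034,0.001,-13.5,1]
    - [0.0149,0.004,0.001,-18,1]
    - [0.0187,0.0042,0.001,-22.5,1]
    - [0.0226,0.0042,0.001,-27,1]
    - [0.0265,0.0038,0.001,-31.5,1]
    - [0.0303,0.0032,0.001,-36,1]
    - [0.034,0.0022,0.001,-40.5,1]
    - [0.0377,0.001,0.001,-45,1]
    - [0.0412,-0.0006,0.001,-49.5,1]
    - [0.0447,-0.0024,0.001,-54,1]

```text
time_s: 14.7
tool_pos: [0.5465, -0.3051, 0.1183]
orientation: [-2.749, 1.52, -0.002]
ft_force: [0.9, 0.1, -1.4]
opening: 0.0233
```

```bash
python3 -c "
from h import *
c=snap('wrist','w12')
C=np.array([.5952,-.2985]);a=np.radians(-58);R=np.array([[np.cos(a),-np.sin(a)],[np.sin(a),np.cos(a)]])
go(*(C-R@[.02,.045]),.118,-58)
arc(54,12)
crop('w12',40,100,260,300,3,'c12')
"
```

```text
cur phi -57.7 q6 43.2 pos [ 0.5465 -0.3055  0.1183] F [-0.2  0.3 -0.9] op 0.0231 t 14.75
move: [-0.0002, 0.0000, 0.0003, 0.3]  tilt 0.08
[0.0036, 0.0014, 0.000, -4.5, 1], [0.0073, 0.0026, 0.000, -9.0, 1], [0.0111, 0.0034, 0.000, -13.5, 1], [0.0149, 0.0040, 0.000, -18.0, 1], [0.0187, 0.0042, 0.000, -22.5, 1], [0.0226, 0.0042, 0.000, -27.0, 1], [0.0265, 0.0038, 0.000, -31.5, 1], [0.0303, 0.0032, 0.000, -36.0, 1], [0.0340, 0.0022, 0.000, -40.5, 1], [0.0377, 0.0010, 0.000, -45.0, 1], [0.0412, -0.0006, 0.000, -49.5, 1], [0.0447, -0.0024, 0.000, -54.0, 1],
```

View pics/c12.png

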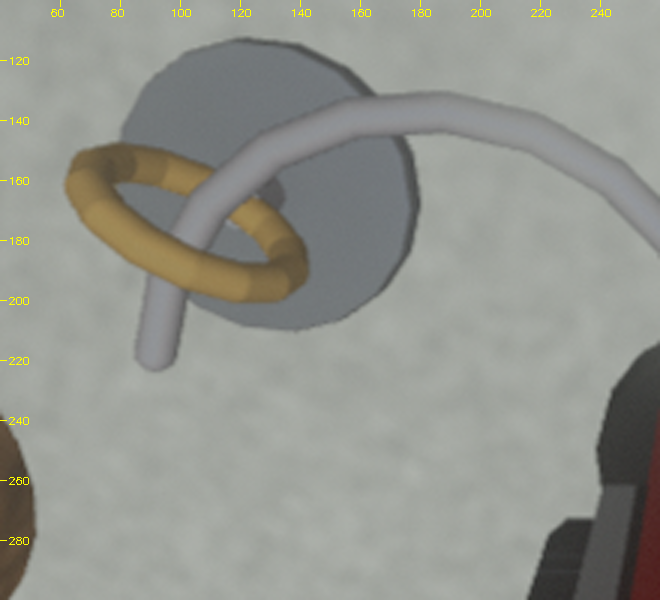

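Call:
jog_arm:
  moves:
    - [0.0036,0.0014,0,-4.5,1]
    - [0.0073,0.0026,0,-9,1]
    - [0.0111,0.0034,0,-13.5,1]
    - [0.0149,0.004,0,-18,1]
    - [0.0187,0.0042,0,-22.5,1]
    - [0.0226,0.0042,0,-27,1]
    - [0.0265,0.0038,0,-31.5,1]
    - [0.0303,0.0032,0,-36,1]
    - [0.034,0.0022,0,-40.5,1]
    - [0.0377,0.001,0,-45,1]
    - [0.0412,-0.0006,0,-49.5,1]
    - [0.0447,-0.0024,0,-54,1]

```text
time_s: 15.95
tool_pos: [0.5723, -0.3416, 0.118]
orientation: [3.139, -0.109, 0.001]
ft_force: [-0.5, 0.3, -1.8]
opening: 0.0232
```

Call:
jog_arm:
  moves:
    - [0,0,0.002,0,1]
    - [0,0,0.0035,0,1]
    - [0,0,0.0035,0,1]
    - [0,0,0.0035,0,-0.2]
    - [0,0,0.0035,0,-0.2]
    - [0,0,0.0035,0,-0.2]
    - [0,0,0.0035,0,-0.2]
    - [0,0,-0.04,0,-0.2]
    - [0,0,-0.08,0,-0.2]
    - [0,0,-0.12,0,-0.2]
    - [0,0,-0.12,0,-0.2]

```text
time_s: 17.05
tool_pos: [0.5733, -0.3427, 0.2451]
orientation: [3.134, -0.113, 0.016]
ft_force: [-0.1, 0.7, 1.3]
opening: 0.0512
```

```bash
python3 -c "
from h import *
c=snap('wrist','w13')
go(.634,.082,.25,100)
"
```

```text
cur phi -4.1 q6 99.6 pos [ 0.5728 -0.3421  0.2412] F [-0.4  0.3 -0.7] op 0.0509 t 17.10
move: [0.0306, -0.4273, -0.0095, -104.1]  tilt 0.40
```

View pics/w13.png

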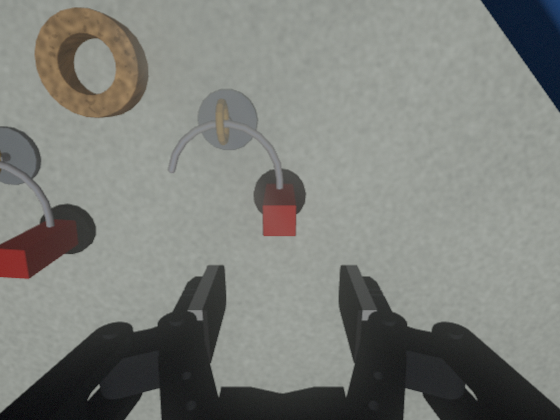

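```bash
python3 -c "
from h import *
go(.6316,.0815,.20,11)
"
```

```text
cur phi -4.1 q6 99.6 pos [ 0.5728 -0.3421  0.2412] F [-0.4  0.3 -0.7] op 0.0509 t 17.10
move: [0.0279, -0.4268, 0.0405, -15.1]  tilt 0.40
```

Call:
jog_arm:
  moves:
    - [0,-0.05,0,-2,-1]
    - [0,-0.1,0,-4,-1]
    - [0.005,-0.15,0,-6,-1]
    - [0.01,-0.2,0,-8,-1]
    - [0.015,-0.25,0,-10,-1]
    - [0.02,-0.3,0,-12,-1]
    - [0.025,-0.35,0.01,-14,-1]
    - [0.028,-0.4,0.03,-15,-1]
    - [0.028,-0.427,0.04,-15,-1]
    - [0.028,-0.427,0.04,-15,-1]
    - [0.028,-0.427,0.04,-15,-1]
    - [0.028,-0.427,0.04,-15,-1]

```text
time_s: 18.3
tool_pos: [0.6304, 0.0817, 0.1968]
orientation: [3.127, 0.297, -0.0]
ft_force: [-0.9, -0.2, -0.8]
opening: 0.085
```

```bash
python3 -c "
from h import *
c=snap('wrist','w14')
go(.6316,.0815,.074,11)
"
```

```text
cur phi 10.8 q6 75.5 pos [0.6305 0.0815 0.1972] F [ 0.2 -0.3  0.6] op 0.0850 t 18.35
move: [0.0011, 0.0002, 0.1232, -0.2]  tilt 0.02
```

View pics/w14.png

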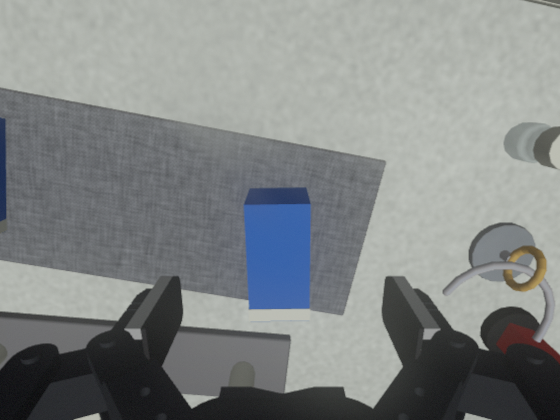

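```bash
python3 -c "
from h import *
c=load('w14')
q=[ray(c,u,v,.046)[:2] for u,v in((246,205),(310,202),(310,319),(249,319))];print(np.round(q,4))
print(np.linalg.norm(q[1]-q[0]),np.linalg.norm(q[2]-q[1]))
e=(q[0]+q[1])/2;m=(q[2]+q[3])/2;d=(e-m)/np.linalg.norm(e-m);print(e,m,np.degrees(np.arctan2(d[1],d[0])),'grip',e-.012*d)
"
```

```text
[[0.6378 0.1074]
 [0.6477 0.0662]
 [0.5593 0.047 ]
 [0.5508 0.0914]]
0.0423671062882343 0.09049500099342453
[0.64275096 0.08677281] [0.55507586 0.06917012] 11.35244769365707 grip [0.63098574 0.08441069]
```

Call:
jog_arm:
  moves:
    - [0.001,-0.0025,0.05,0,-1]
    - [0.001,-0.0025,0.1,0,-0.5]
    - [0.001,-0.0025,0.123,0,-0.5]
    - [0.001,-0.0025,0.123,0,-0.5]
    - [0.001,-0.0025,0.123,0,1]
    - [0.001,-0.0025,0.123,0,1]
    - [0.001,-0.0025,0.123,0,1]
    - [0.001,-0.0025,0.123,0,1]
    - [0.001,-0.0025,0.123,0,1]
    - [0.001,-0.0025,0.123,0,1]
    - [0.001,-0.0025,0.123,0,1]
  squeeze: 20

```text
time_s: 19.45
tool_pos: [0.6313, 0.0846, 0.0748]
orientation: [3.127, 0.298, 0.002]
ft_force: [0.9, -3.9, 5.0]
opening: 0.0437
```

```bash
python3 -c "
from h import *
c=snap('wrist','w15')
go(.6316,.0815,.074,11)
"
```

```text
cur phi 10.9 q6 75.2 pos [0.6313 0.0846 0.0748] F [ 1.1 -4.1  5.1] op 0.0440 t 19.50
move: [-0.0003, 0.0031, 0.0008, -0.1]  tilt 0.08
```

View pics/w15.png

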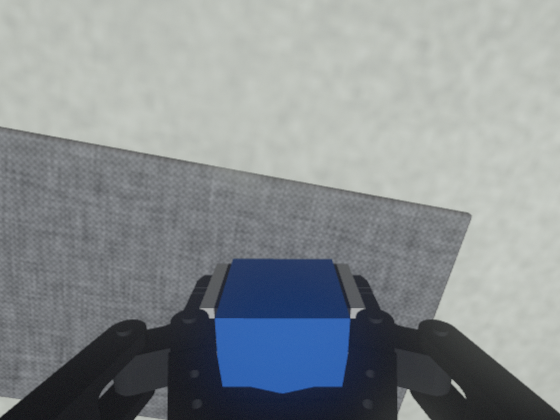

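Call:
jog_arm:
  moves:
    - [0,0,-0.015,0,1]
    - [0,0,-0.03,0,1]
    - [0,0,-0.06,0,1]
    - [0,0,-0.09,0,1]
    - [0,0,-0.12,0,1]
    - [0,0,-0.14,0,1]
    - [0,0,-0.14,0,1]
    - [0,0,-0.14,0,1]

```text
time_s: 20.3
tool_pos: [0.6307, 0.0855, 0.2142]
orientation: [-3.126, -0.299, -0.001]
ft_force: [-0.2, -0.3, -1.8]
opening: 0.0441
```

```bash
python3 -c "
from h import *
c=snap('wrist','w16');snap('scene','s16');crop('s16',180,100,420,300,3,'c16')
go(.6316,.0815,.074,11)
"
```

```text
cur phi 10.9 q6 75.2 pos [0.6303 0.0853 0.2123] F [-0.3 -0.1 -0.5] op 0.0438 t 20.40
move: [0.0009, 0.0040, 0.1383, -0.1]  tilt 0.14
```

View pics/c16.png

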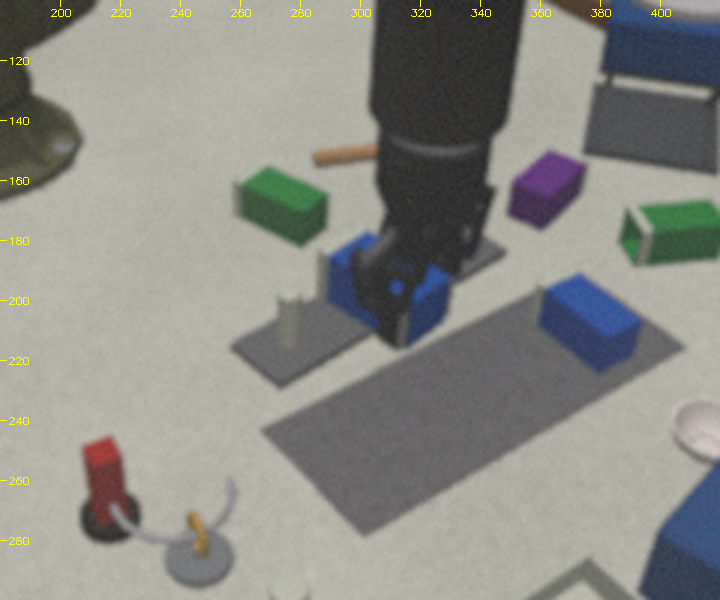

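View pics/w16.png

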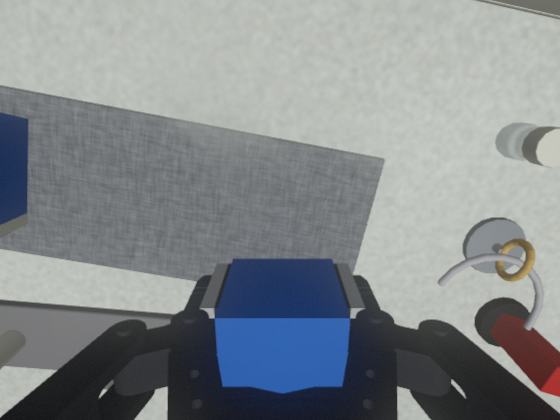

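```bash
python3 -c "
from h import *
f=np.radians(10.9);d=np.array([np.cos(f),np.sin(f)]);pg=np.array([.4705,.0848])
p=pg+.105*d
go(*p,.21,10.9);go(*p,.128,10.9)
"
```

```text
cur phi 10.9 q6 75.2 pos [0.6303 0.0853 0.2123] F [-0.3 -0.1 -0.5] op 0.0438 t 20.40
move: [-0.0520, -0.0298, 0.0025, 0.0]  tilt 0.14
cur phi 10.9 q6 75.2 pos [0.6303 0.0853 0.2123] F [-0.3 -0.1 -0.5] op 0.0438 t 20.40
move: [-0.0518, -0.0297, 0.0845, 0.0]  tilt 0.14
```

Call:
jog_arm:
  moves:
    - [-0.02,-0.012,0,0,1]
    - [-0.04,-0.025,0.01,0,1]
    - [-0.052,-0.03,0.04,0,1]
    - [-0.052,-0.03,0.07,0,1]
    - [-0.052,-0.03,0.0845,0,1]
    - [-0.052,-0.03,0.0845,0,1]
    - [-0.052,-0.03,0.0845,0,1]

```text
time_s: 21.1
tool_pos: [0.5747, 0.1046, 0.13]
orientation: [3.127, 0.298, 0.0]
ft_force: [0.3, -0.8, -1.1]
opening: 0.0436
```

```bash
python3 -c "
from h import *
snap('scene','s17');crop('s17',240,130,400,250,5,'c17')
snap('top','t17')
f=np.radians(10.9);d=np.array([np.cos(f),np.sin(f)]);pg=np.array([.4705,.0848])
p=pg+.105*d
go(*p,.128,10.9)
"
```

```text
cur phi 10.9 q6 70.9 pos [0.5751 0.1048 0.1311] F [ 0.5  0.9 -1.1] op 0.0439 t 21.20
move: [-0.0015, -0.0001, 0.0031, -0.0]  tilt 0.13
```

View pics/c17.png

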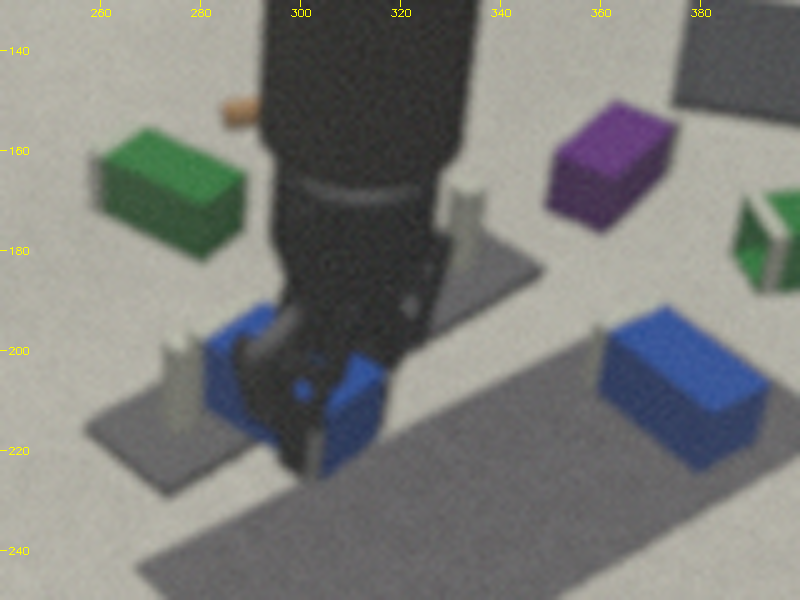

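View pics/t17.png

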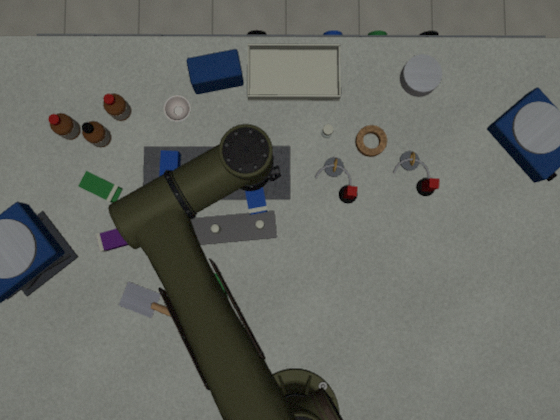

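```bash
python3 -c "
import numpy as np
for a in range(0,95,10):
    c,s=np.cos(np.radians(a)),np.sin(np.radians(a)); X=11+78*c-22*s; Z=55+78*s+22*c+50.5
    print(a,'dx %.1f dz %.1f'%(X-106.5, 131-Z))
"
```

```text
0 dx -17.5 dz 3.5
10 dx -22.5 dz -9.7
20 dx -29.7 dz -21.9
30 dx -39.0 dz -32.6
40 dx -49.9 dz -41.5
50 dx -62.2 dz -48.4
60 dx -75.6 dz -53.0
70 dx -89.5 dz -55.3
80 dx -103.6 dz -55.1
90 dx -117.5 dz -52.5
```

Call:
jog_arm:
  moves:
    - [-0.008,0,0.003,0,1]
    - [-0.016,0,0.003,0,1]
    - [-0.018,0,0.003,0,1]
    - [-0.02,0,0.003,0,1]
    - [-0.022,0,0.001,0,1]
    - [-0.024,0,-0.002,0,1]
    - [-0.025,0,-0.005,0,1]
    - [-0.025,0,-0.005,0,1]

```text
time_s: 22.0
tool_pos: [0.5518, 0.1006, 0.1378]
orientation: [-3.126, -0.299, -0.015]
ft_force: [8.7, 0.6, 2.0]
opening: 0.0436
```

```bash
python3 -c "
from h import *
snap('scene','s18');crop('s18',240,130,400,250,5,'c18')
snap('wrist','w18')
go(.47,.084,.128,10.9)
"
```

```text
cur phi 10.9 q6 70.0 pos [0.5518 0.1006 0.1377] F [8.4 0.1 2.3] op 0.0433 t 22.10
move: [-0.0836, 0.0007, 0.0089, 0.0]  tilt 0.54
```

View pics/c18.png

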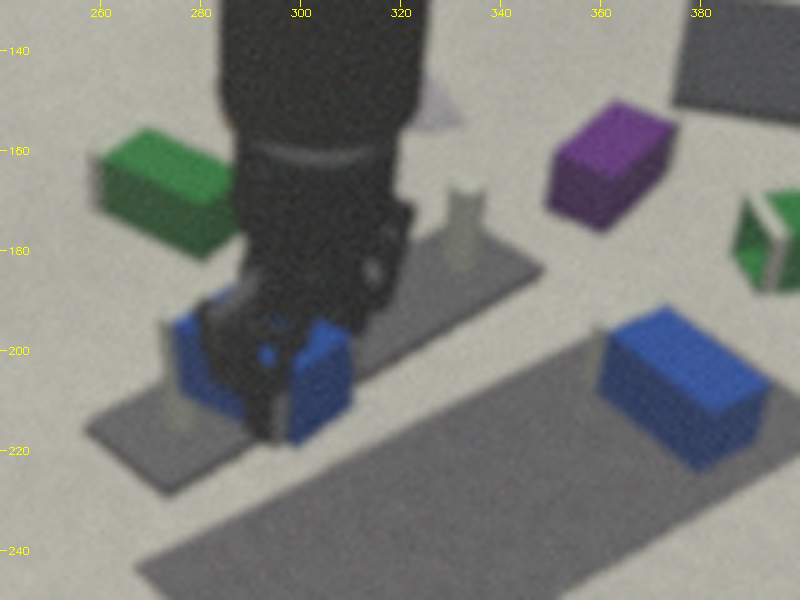

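View pics/w18.png

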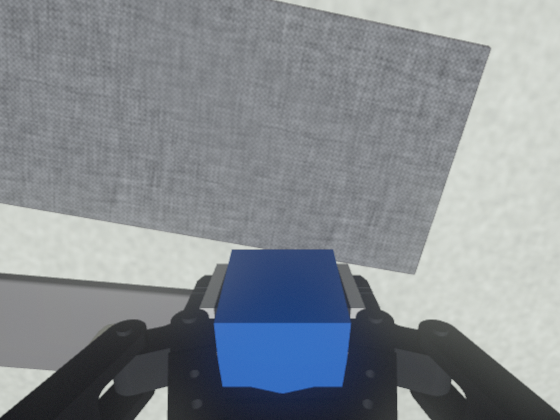

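Call:
jog_arm:
  moves:
    - [-0.003,0,-0.005,0,1]
    - [-0.006,0,-0.01,0,1]
    - [-0.009,0,-0.014,0,1]
    - [-0.012,0,-0.017,0,1]
    - [-0.0155,0,-0.02,0,1]
    - [-0.02,0,-0.024,0,1]
    - [-0.024,0,-0.027,0,1]
    - [-0.027,0,-0.029,0,1]
    - [-0.027,0,-0.029,0,1]

```text
time_s: 23.0
tool_pos: [0.5242, 0.0952, 0.166]
orientation: [-3.126, -0.299, -0.01]
ft_force: [5.7, 0.5, 2.0]
opening: 0.0438
```

```bash
python3 -c "
from h import *
snap('scene','s19');crop('s19',240,130,400,250,5,'c19')
snap('wrist','w19')
go(.4705,.0848,.128,10.9)
"
```

```text
cur phi 10.9 q6 68.9 pos [0.5242 0.0952 0.1656] F [5.  0.6 1.9] op 0.0435 t 23.10
move: [-0.0549, 0.0001, 0.0373, 0.0]  tilt 0.35
```

View pics/c19.png

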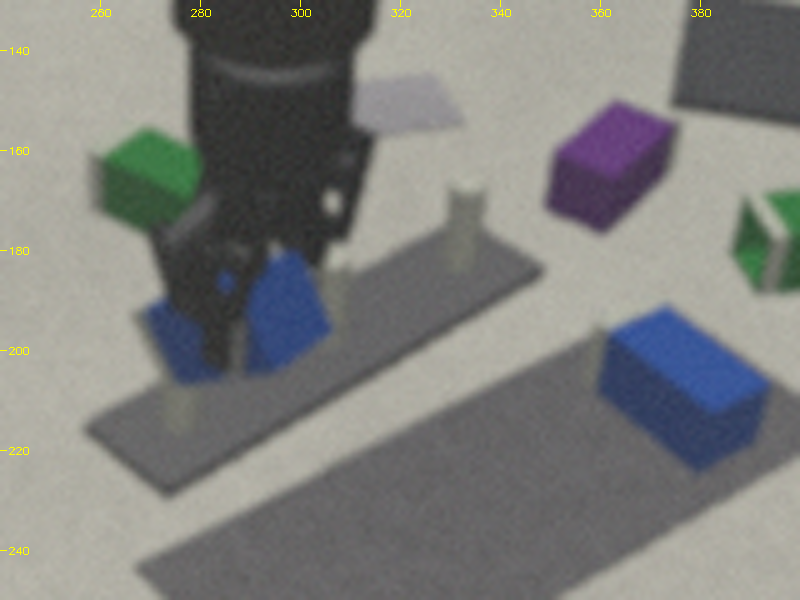

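View pics/w19.png

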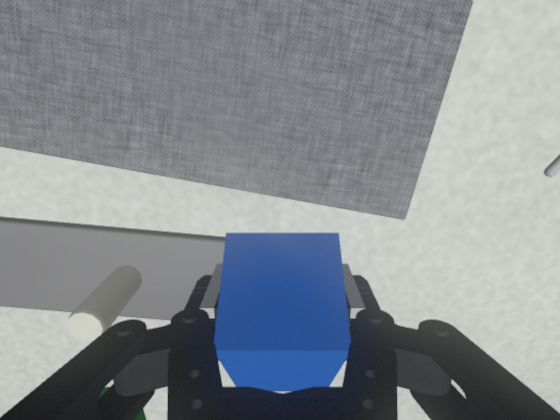

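Call:
jog_arm:
  moves:
    - [-0.004,0,-0.004,0,1]
    - [-0.008,0,-0.008,0,1]
    - [-0.013,0,-0.011,0,1]
    - [-0.018,0,-0.013,0,1]
    - [-0.023,0,-0.015,0,1]
    - [-0.028,0,-0.016,0,1]
    - [-0.034,0,-0.0175,0,1]
    - [-0.04,0,-0.018,0,1]
    - [-0.046,0,-0.018,0,1]
    - [-0.052,0,-0.018,0,1]
    - [-0.052,0,-0.018,0,1]

```text
time_s: 24.2
tool_pos: [0.4712, 0.0849, 0.1813]
orientation: [-3.127, -0.299, 0.001]
ft_force: [0.7, 1.0, -0.6]
opening: 0.0439
```

```bash
python3 -c "
from h import *
snap('scene','s20');crop('s20',240,130,400,250,5,'c20')
snap('wrist','w20')
go(.4705,.0848,.128,10.9)
"
```

```text
cur phi 10.9 q6 66.5 pos [0.4715 0.0849 0.1813] F [ 0.7  0.8 -1.3] op 0.0441 t 24.30
move: [-0.0009, -0.0001, 0.0533, 0.0]  tilt 0.08
```

View pics/c20.png

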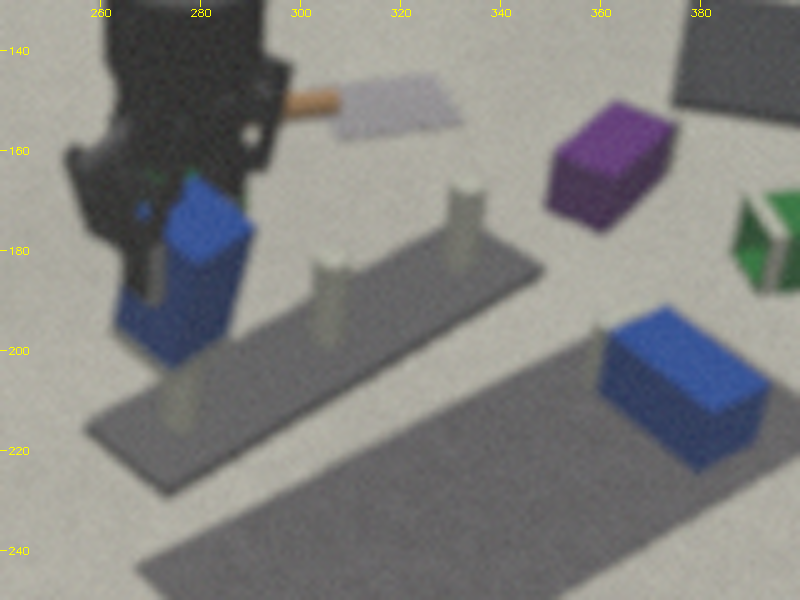

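View pics/w20.png

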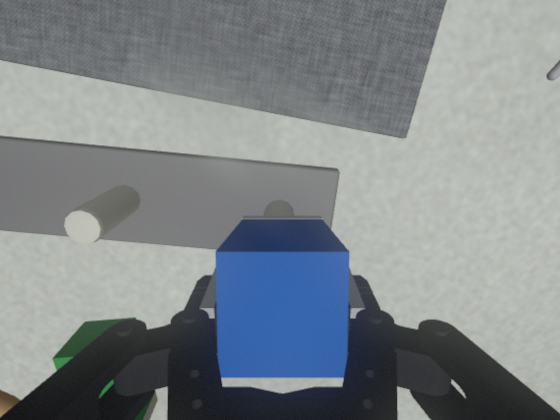

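```bash
cat >> h.py <<'E'
def beak(O,phi,al,g=.033,off=0):
    # corners of beaker gripped at O (g behind centre), mouth tilt al deg down; returns 8 corners (closed4, mouth4) inner false
    f=np.radians(phi);d=np.array([np.cos(f),np.sin(f),0]);l=np.array([-d[1],d[0],0]);z=np.array([0,0,1.])
    a=np.radians(al); m=-d*np.cos(a)-z*np.sin(a); n=z*np.cos(a)-d*np.sin(a)
    c=np.array(O)+m*g-n*off
    return np.array([c+m*e*.045+l*i*.022+n*j*.022 for e in(-1,1) for i,j in((-1,-1),(1,-1),(1,1),(-1,1))])
E
python3 -c "
from h import *
c=load('w20');s=load('s20')
print('pegfoot',proj(c,[[.4705,.0848,.01],[.4705+.011,.0848,.01],[.4705,.0848,.07]]).round(0).tolist())
for al in(70,75,80,85,90):
    b=beak([.4713,.0849,.1308],10.9,al); print(al,proj(c,b[[0,1,2,3,4,5]]).round(0).tolist(),'\n   scene', proj(s,b).round(0).tolist())
"
```

```text
pegfoot [[282.0, 213.0], [285.0, 199.0], [282.0, 247.0]]
70 [[342.0, 256.0], [222.0, 256.0], [222.0, 377.0], [343.0, 377.0], [317.0, 242.0], [247.0, 242.0]] 
   scene [[277.0, 185.0], [289.0, 177.0], [277.0, 166.0], [265.0, 173.0], [268.0, 206.0], [279.0, 198.0], [268.0, 187.0], [257.0, 194.0]]
75 [[343.0, 259.0], [221.0, 259.0], [222.0, 378.0], [342.0, 378.0], [317.0, 231.0], [246.0, 231.0]] 
   scene [[277.0, 184.0], [289.0, 176.0], [277.0, 166.0], [264.0, 173.0], [270.0, 207.0], [281.0, 199.0], [270.0, 189.0], [258.0, 196.0]]
80 [[344.0, 263.0], [220.0, 263.0], [223.0, 377.0], [341.0, 377.0], [318.0, 221.0], [246.0, 221.0]] 
   scene [[277.0, 183.0], [289.0, 176.0], [276.0, 166.0], [264.0, 173.0], [272.0, 208.0], [283.0, 200.0], [271.0, 191.0], [260.0, 198.0]]
85 [[345.0, 268.0], [219.0, 268.0], [224.0, 377.0], [340.0, 376.0], [318.0, 210.0], [245.0, 210.0]] 
   scene [[276.0, 182.0], [289.0, 175.0], [276.0, 166.0], [263.0, 174.0], [274.0, 209.0], [285.0, 201.0], [273.0, 193.0], [262.0, 200.0]]
90 [[346.0, 273.0], [219.0, 273.0], [225.0, 375.0], [339.0, 375.0], [319.0, 200.0], [245.0, 200.0]] 
   scene [[276.0, 182.0], [288.0, 174.0], [275.0, 167.0], [263.0, 174.0], [276.0, 210.0], [287.0, 202.0], [275.0, 194.0], [263.0, 202.0]]
```

Call:
jog_arm:
  moves:
    - [-0.004,0,0,0,1]
    - [-0.008,0,0.002,0,1]
    - [-0.01,0,0.003,0,1]
    - [-0.01,0,0.003,0,1]

```text
time_s: 24.7
tool_pos: [0.4622, 0.0831, 0.1788]
orientation: [-3.127, -0.298, -0.001]
ft_force: [3.0, 0.1, 0.5]
opening: 0.0439
```

```bash
python3 -c "
from h import *
snap('scene','s21');crop('s21',240,130,400,250,5,'c21')
snap('wrist','w21')
go(.4705,.0848,.128,10.9)
"
```

```text
cur phi 10.9 q6 66.0 pos [0.4623 0.0831 0.1787] F [3.5 0.7 0.2] op 0.0434 t 24.80
move: [0.0084, -0.0001, 0.0507, -0.0]  tilt 0.02
```

View pics/c21.png

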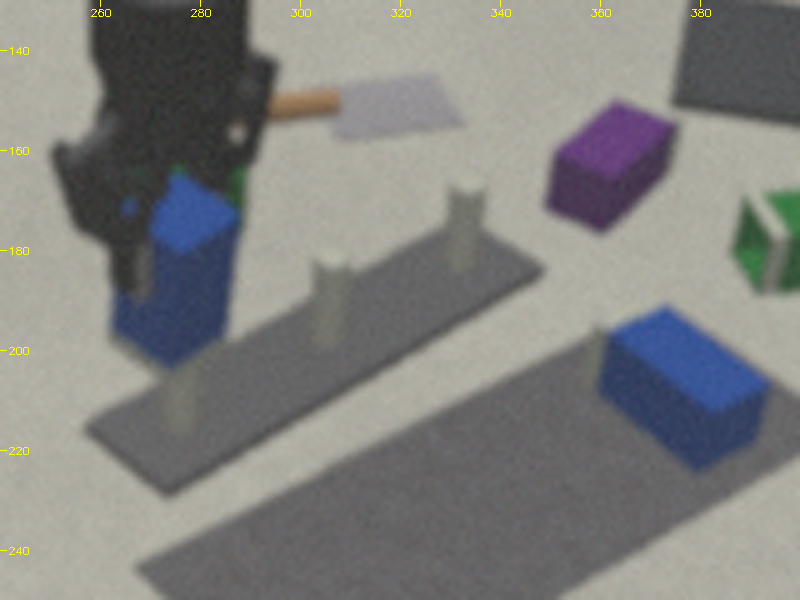

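View pics/w21.png

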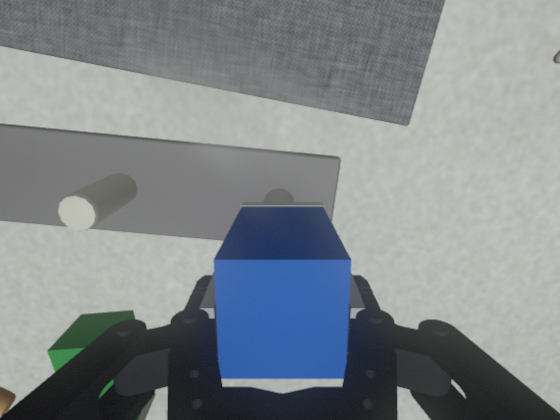

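Call:
jog_arm:
  moves:
    - [-0.002,0,0,0,1]
    - [-0.002,0,0.003,0,1]
    - [0.003,0,0.003,0,1]
    - [0.007,0,0.006,0,1]
    - [0.008,0,0.012,0,1]
    - [0.008,0,0.02,0,1]
    - [0.008,0,0.028,0,1]
    - [0.008,0,0.034,0,1]
    - [0.008,0,0.036,0,1]

```text
time_s: 25.7
tool_pos: [0.4696, 0.0845, 0.1412]
orientation: [3.127, 0.298, -0.003]
ft_force: [-1.3, 0.0, -1.0]
opening: 0.0436
```

```bash
python3 -c "
from h import *
snap('scene','s22');crop('s22',240,130,400,250,5,'c22')
snap('wrist','w22')
go(.4705,.0848,.138,10.9)
"
```

```text
cur phi 10.9 q6 66.4 pos [0.4699 0.0846 0.142 ] F [-0.9 -0.7 -0.9] op 0.0439 t 25.80
move: [0.0006, -0.0001, 0.0040, 0.0]  tilt 0.04
```

View pics/c22.png

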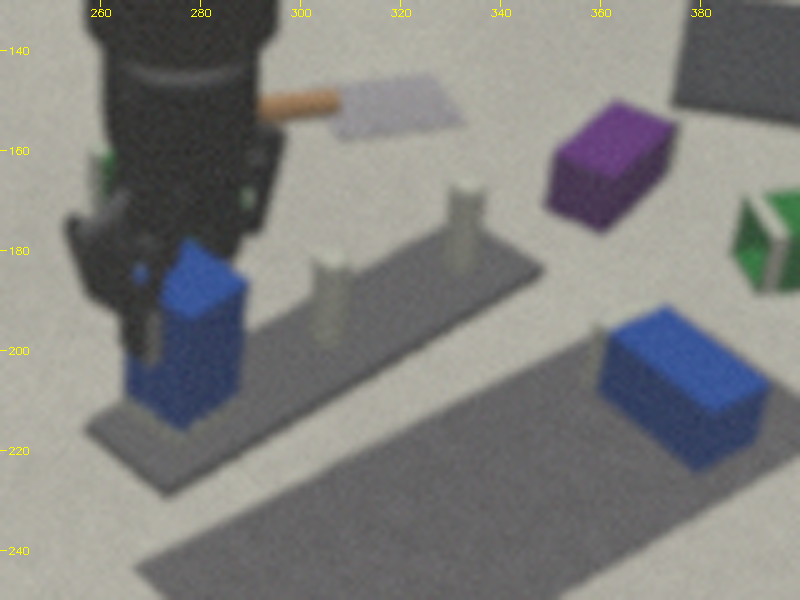

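View pics/w22.png

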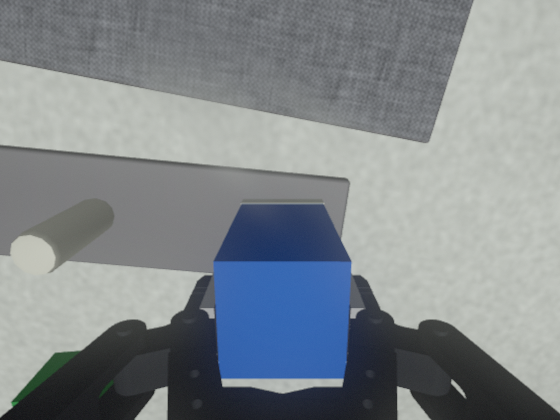

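Call:
jog_arm:
  moves:
    - [0,0,0.002,0,1]
    - [0,0,0.004,0,1]
    - [0,0,0.005,0,1]
    - [0,0,0.005,0,1]

```text
time_s: 26.2
tool_pos: [0.47, 0.0847, 0.1373]
orientation: [-3.127, -0.298, 0.0]
ft_force: [0.6, -0.1, -1.9]
opening: 0.0436
```

```bash
python3 -c "
from h import *
go(.4705,.0848,.138,10.9)
"
```

```text
cur phi 10.9 q6 66.4 pos [0.47   0.0847 0.1373] F [ 0.6 -0.1 -1.9] op 0.0436 t 26.20
move: [0.0005, -0.0000, -0.0007, -0.0]  tilt 0.01
```

Not in contact with the plate yet, so I lower it further.

Call:
jog_arm:
  moves:
    - [0,0,0.0015,0,1]
    - [0,0,0.003,0,1]
    - [0,0,0.0045,0,1]
    - [0,0,0.0045,0,1]

```text
time_s: 26.6
tool_pos: [0.4699, 0.0846, 0.1326]
orientation: [3.127, 0.298, -0.001]
ft_force: [0.6, 1.0, -0.8]
opening: 0.0436
```

```bash
python3 -c "
from h import *
go(.4705,.0848,.138,10.9)
snap('wrist','w23')
snap('scene','s23');crop('s23',240,130,400,250,5,'c23')
"
```

```text
cur phi 10.9 q6 66.4 pos [0.4699 0.0846 0.1326] F [ 0.6  1.  -0.8] op 0.0436 t 26.60
move: [0.0006, -0.0001, -0.0054, -0.0]  tilt 0.03
```

View pics/c23.png

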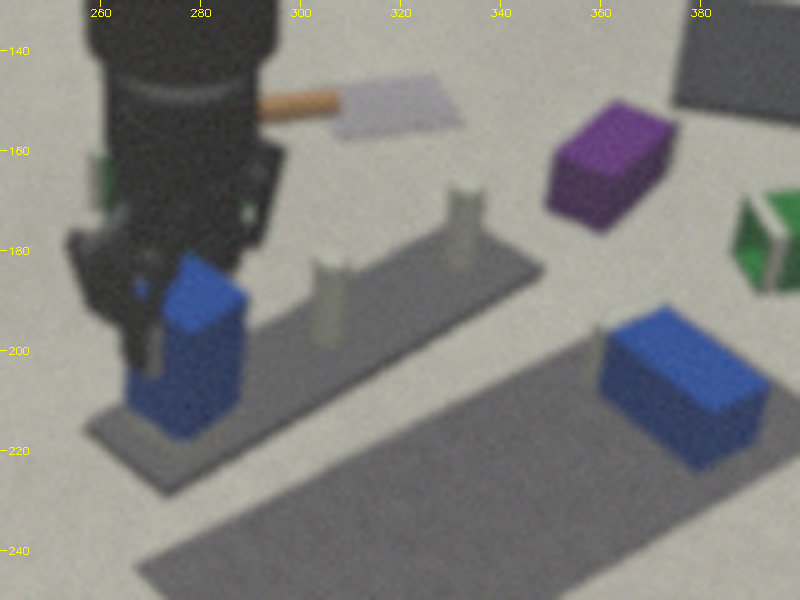

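Call:
jog_arm:
  moves:
    - [0,0,0.0015,0,1]
    - [0,0,0.003,0,1]
    - [0,0,0.003,0,1]

```text
time_s: 27.0
tool_pos: [0.4701, 0.0847, 0.13]
orientation: [-3.127, -0.298, -0.0]
ft_force: [-0.1, -0.7, -0.0]
opening: 0.0435
```

Call:
jog_arm:
  moves:
    - [0,0,0.0015,0,1]
    - [0,0,0.003,0,1]
    - [0,0,0.003,0,1]

```text
time_s: 27.3
tool_pos: [0.471, 0.0848, 0.1298]
orientation: [3.127, 0.299, 0.005]
ft_force: [-5.9, -0.7, 13.5]
opening: 0.0441
```

Call:
jog_arm:
  moves:
    - [0,0,-0.002,0,1]
    - [0,0,-0.002,0,-0.2]
    - [0,0,-0.002,0,-0.4]
    - [0,0,-0.002,0,-0.4]
    - [0,0,-0.002,0,-0.4]
    - [0,0,-0.03,0,-0.4]
    - [0,0,-0.07,0,-0.4]
    - [0,0,-0.1,0,-0.4]
    - [0,0,-0.1,0,-0.4]

```text
time_s: 28.2
tool_pos: [0.4716, 0.085, 0.232]
orientation: [-3.125, -0.298, -0.012]
ft_force: [0.8, 0.6, 0.1]
opening: 0.06
```

```bash
python3 -c "
from h import *
go(.4705,.0848,.138,10.9)
snap('wrist','w24');snap('top','t24')
snap('scene','s24');crop('s24',240,130,400,250,5,'c24')
"
```

```text
cur phi 10.9 q6 66.4 pos [0.4716 0.085  0.232 ] F [0.8 0.6 0.1] op 0.0600 t 28.20
move: [-0.0019, 0.0001, 0.0940, 0.0]  tilt 0.46
```

View pics/c24.png

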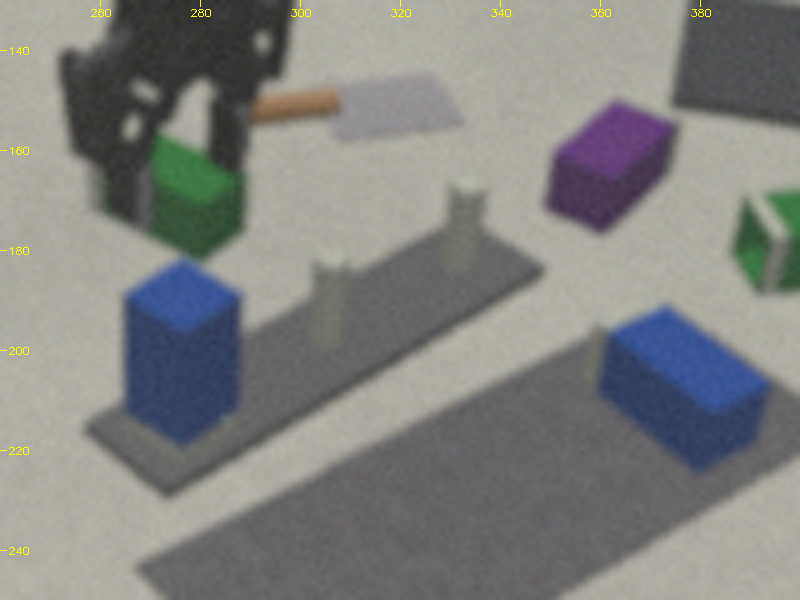

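View pics/w24.png

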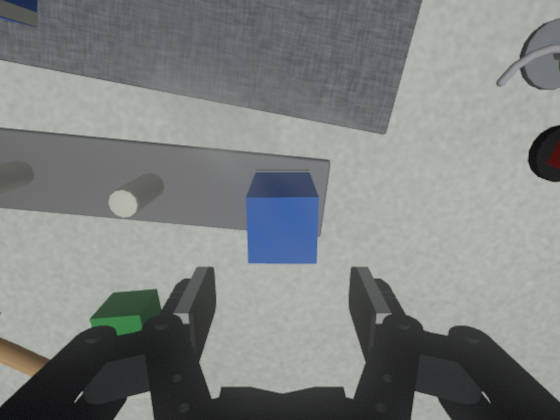

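View pics/t24.png

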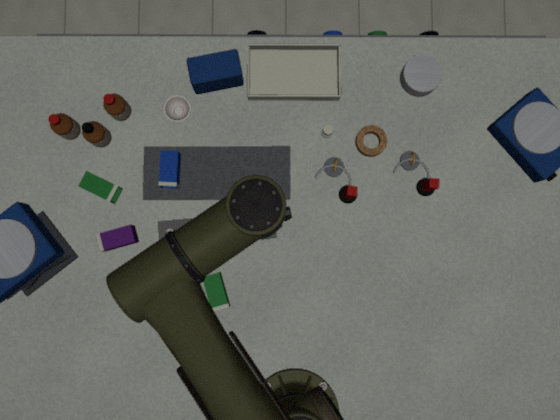

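```bash
python3 -c "
from h import *
go(.64,.312,.22,-2.5)
"
```

```text
cur phi 10.9 q6 66.4 pos [0.4698 0.0847 0.226 ] F [ 0.4 -0.5 -0.6] op 0.0599 t 28.35
move: [0.2101, -0.1910, 0.0059, 13.4]  tilt 0.07
```

Call:
jog_arm:
  moves:
    - [0.03,-0.03,0,4,-1]
    - [0.065,-0.06,0,8,-1]
    - [0.1,-0.09,0,12,-1]
    - [0.135,-0.12,0,13.4,-1]
    - [0.165,-0.15,0,13.4,-1]
    - [0.19,-0.175,0,13.4,-1]
    - [0.21,-0.191,0,13.4,-1]
    - [0.21,-0.191,0.01,13.4,-1]
    - [0.21,-0.191,0.01,13.4,-1]
    - [0.21,-0.191,0.01,13.4,-1]

```text
time_s: 29.35
tool_pos: [0.6397, 0.3111, 0.2157]
orientation: [3.139, -0.069, -0.003]
ft_force: [0.7, -0.7, 0.4]
opening: 0.0854
```

```bash
python3 -c "
from h import *
c=snap('wrist','w25')
go(.64,.312,.074,-2.5)
"
```

```text
cur phi -2.5 q6 45.5 pos [0.6398 0.3111 0.2168] F [ 0.3 -0.4  0.6] op 0.0854 t 29.40
move: [0.0002, -0.0010, 0.1428, -0.0]  tilt 0.04
```

View pics/w25.png

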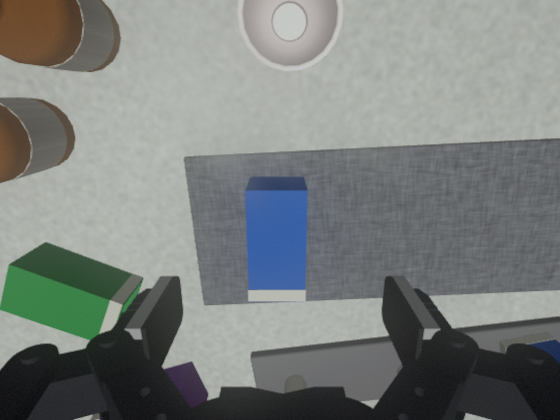

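```bash
python3 -c "
from h import *
c=load('w25')
q=[ray(c,u,v,.046)[:2] for u,v in((246,191),(307,191),(306,300),(249,300))];print(np.round(q,4))
print(np.linalg.norm(q[1]-q[0]),np.linalg.norm(q[2]-q[1]))
e=(q[0]+q[1])/2;m=(q[2]+q[3])/2;d=(e-m)/np.linalg.norm(e-m);print(e,m,np.degrees(np.arctan2(d[1],d[0])),'grip',e-.013*d)
g=e-.013*d
go(*g,.074,-2.5)
print(proj(c,[[.4497,.303,.07]]))
"
```

```text
[[0.6571 0.3357]
 [0.6552 0.2925]
 [0.5663 0.2952]
 [0.5684 0.3402]]
0.043265095772929606 0.08888535351668687
[0.65616836 0.31409735] [0.56738473 0.31770562] -2.3272813327266957 grip [0.64317908 0.31462525]
cur phi -2.5 q6 45.5 pos [0.6398 0.3111 0.2168] F [ 0.3 -0.4  0.6] op 0.0854 t 29.40
move: [0.0032, -0.0037, 0.1428, -0.0]  tilt 0.04
[[301.86048893 438.85916056]]
```

Call:
jog_arm:
  moves:
    - [0.003,-0.0035,0.05,0,-1]
    - [0.003,-0.0035,0.1,0,-0.5]
    - [0.003,-0.0035,0.142,0,-0.5]
    - [0.003,-0.0035,0.142,0,-0.5]
    - [0.003,-0.0035,0.142,0,-0.5]
    - [0.003,-0.0035,0.142,0,1]
    - [0.003,-0.0035,0.142,0,1]
    - [0.003,-0.0035,0.142,0,1]
    - [0.003,-0.0035,0.142,0,1]
    - [0.003,-0.0035,0.142,0,1]
    - [0.003,-0.0035,0.142,0,1]
  squeeze: 20

```text
time_s: 30.5
tool_pos: [0.6436, 0.3153, 0.0761]
orientation: [-3.141, 0.068, -0.001]
ft_force: [-1.9, -1.2, 6.0]
opening: 0.044
```

```bash
python3 -c "
from h import *
c=snap('wrist','w26')
go(.6432,.3146,.214,-2.5)
"
```

```text
cur phi -2.5 q6 45.5 pos [0.6436 0.3153 0.0761] F [-2.2 -1.4  5.7] op 0.0440 t 30.55
move: [-0.0002, 0.0007, -0.1379, 0.0]  tilt 0.05
```

View pics/w26.png

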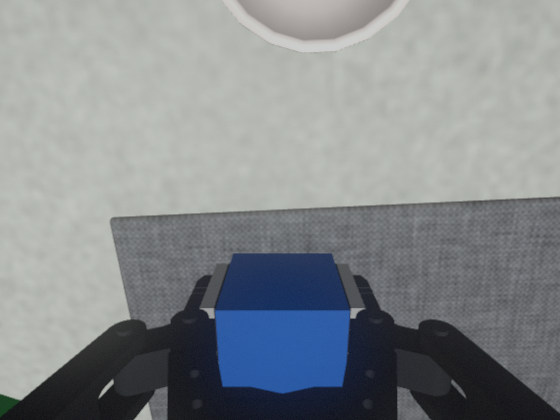

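```bash
python3 -c "
from h import *
f=np.radians(-2.5);d=np.array([np.cos(f),np.sin(f)]);pg=np.array([.4497,.303])
p=pg+.1055*d
go(*p,.1315,-2.5)
"
```

```text
cur phi -2.5 q6 45.5 pos [0.6436 0.3153 0.0761] F [-2.2 -1.4  5.7] op 0.0440 t 30.55
move: [-0.0876, 0.0207, -0.0555, 0.0]  tilt 0.05
```

Call:
jog_arm:
  moves:
    - [0,0,-0.015,0,1]
    - [0,0,-0.03,0,1]
    - [0,0,-0.055,0,1]
    - [-0.02,0.005,-0.08,0,1]
    - [-0.04,0.01,-0.09,0,1]
    - [-0.065,0.017,-0.09,0,1]
    - [-0.0875,0.0207,-0.08,0,1]
    - [-0.0875,0.0207,-0.065,0,1]
    - [-0.0875,0.0207,-0.0555,0,1]
    - [-0.0875,0.0207,-0.0555,0,1]
    - [-0.0875,0.0207,-0.0555,0,1]

```text
time_s: 31.65
tool_pos: [0.5556, 0.2984, 0.1303]
orientation: [3.14, -0.069, -0.0]
ft_force: [1.1, -0.3, -0.8]
opening: 0.0436
```

```bash
python3 -c "
from h import *
snap('scene','s27');crop('s27',260,110,420,230,5,'c27')
snap('top','t27');crop('t27',120,130,300,270,4,'d27')
f=np.radians(-2.5);d=np.array([np.cos(f),np.sin(f)]);pg=np.array([.4497,.303])
p=pg+.1055*d
go(*p,.1315,-2.5)
"
```

```text
cur phi -2.5 q6 41.1 pos [0.5557 0.2985 0.1309] F [-0.2 -0.1 -0.7] op 0.0438 t 31.75
move: [-0.0006, 0.0002, -0.0006, -0.0]  tilt 0.03
```

View pics/c27.png

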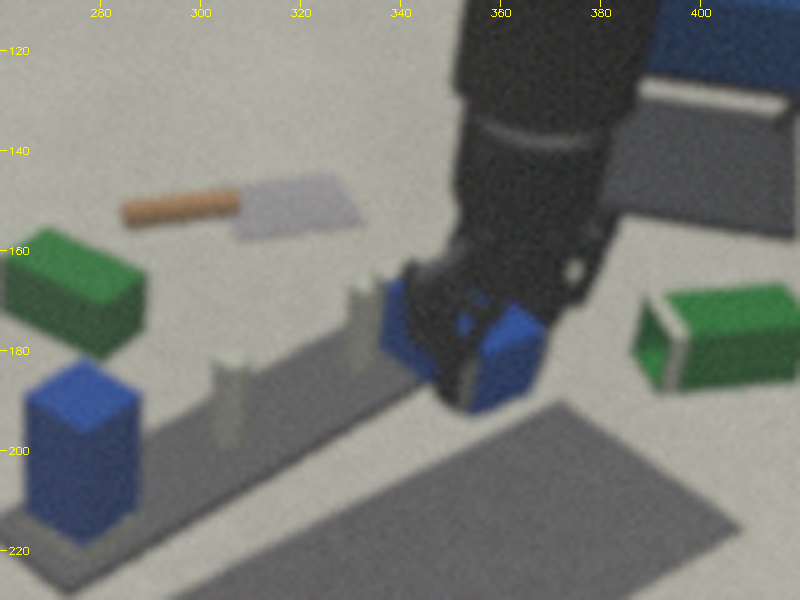

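View pics/d27.png

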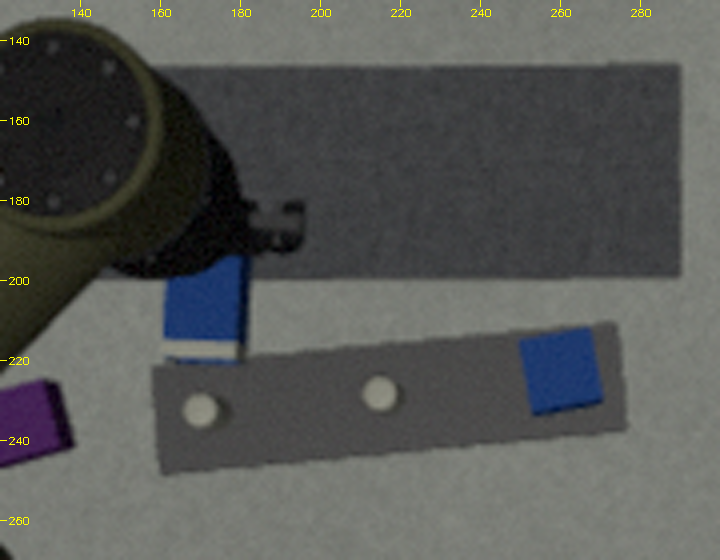

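Lateral alignment is good: the mouth centre is at u≈170 and the peg at u≈170. I'll run the same hooking sequence.

Call:
jog_arm:
  moves:
    - [-0.008,0,0.003,0,1]
    - [-0.016,0,0.003,0,1]
    - [-0.018,0,0.003,0,1]
    - [-0.02,0,0.003,0,1]
    - [-0.022,0,0.001,0,1]
    - [-0.024,0,-0.002,0,1]
    - [-0.025,0,-0.005,0,1]
    - [-0.025,0,-0.005,0,1]

```text
time_s: 32.55
tool_pos: [0.5312, 0.2995, 0.1374]
orientation: [-3.139, 0.068, -0.006]
ft_force: [6.1, -1.3, 0.6]
opening: 0.0437
```

```bash
python3 -c "
from h import *
snap('wrist','w28')
go(.4497,.303,.128,-2.5)
"
```

```text
cur phi -2.5 q6 39.2 pos [0.5312 0.2996 0.1373] F [ 4.3 -1.2  2.1] op 0.0440 t 32.60
move: [-0.0816, 0.0001, 0.0090, 0.0]  tilt 0.25
```

View pics/w28.png

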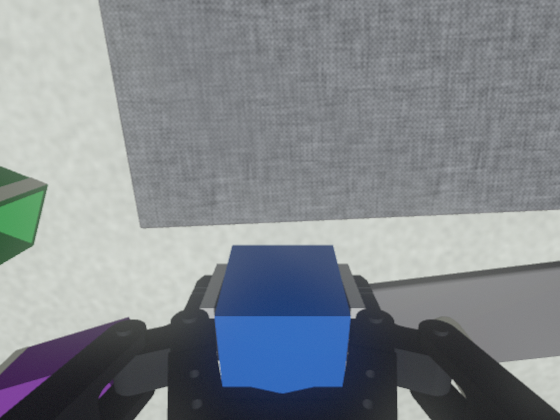

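Call:
jog_arm:
  moves:
    - [-0.003,0,-0.005,0,1]
    - [-0.006,0,-0.01,0,1]
    - [-0.009,0,-0.014,0,1]
    - [-0.012,0,-0.017,0,1]
    - [-0.0155,0,-0.02,0,1]
    - [-0.02,0,-0.024,0,1]
    - [-0.024,0,-0.027,0,1]
    - [-0.027,0,-0.029,0,1]
    - [-0.027,0,-0.029,0,1]

```text
time_s: 33.5
tool_pos: [0.5033, 0.301, 0.1657]
orientation: [-3.139, 0.068, -0.003]
ft_force: [4.6, -0.2, 1.3]
opening: 0.0437
```

```bash
python3 -c "
from h import *
snap('wrist','w29');snap('scene','s29');crop('s29',260,110,420,230,5,'c29')
go(.4497,.303,.128,-2.5)
"
```

```text
cur phi -2.5 q6 37.0 pos [0.5034 0.301  0.1651] F [ 4.8 -0.   1. ] op 0.0435 t 33.60
move: [-0.0538, 0.0004, 0.0371, 0.0]  tilt 0.11
```

View pics/c29.png

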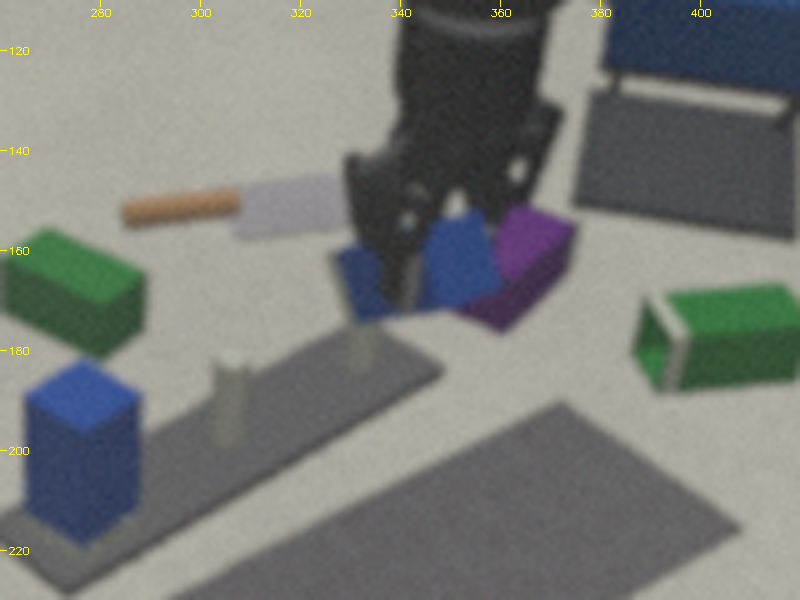

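View pics/w29.png

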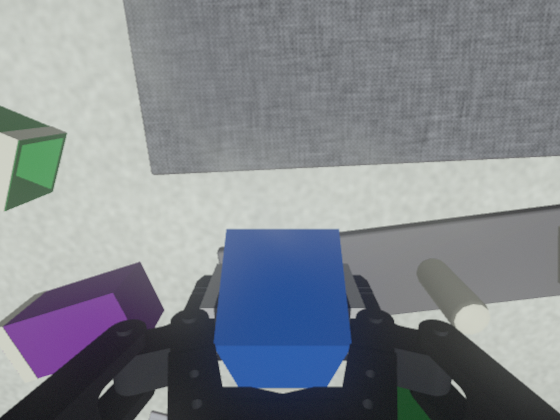

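Call:
jog_arm:
  moves:
    - [-0.004,0,-0.004,0,1]
    - [-0.008,0,-0.008,0,1]
    - [-0.013,0,-0.011,0,1]
    - [-0.018,0,-0.013,0,1]
    - [-0.023,0,-0.015,0,1]
    - [-0.028,0,-0.016,0,1]
    - [-0.034,0,-0.0175,0,1]
    - [-0.04,0,-0.018,0,1]
    - [-0.046,0,-0.018,0,1]
    - [-0.052,0,-0.018,0,1]
    - [-0.057,0,-0.017,0,1]
    - [-0.057,0,-0.017,0,1]

```text
time_s: 34.8
tool_pos: [0.4454, 0.3032, 0.1815]
orientation: [-3.141, 0.068, 0.001]
ft_force: [1.5, -0.4, 0.9]
opening: 0.0437
```

```bash
python3 -c "
from h import *
snap('wrist','w30');snap('scene','s30');crop('s30',260,110,420,230,5,'c30')
go(.4497,.303,.128,-2.5)
"
```

```text
cur phi -2.5 q6 31.9 pos [0.4456 0.3033 0.1813] F [ 0.3  1.1 -1.2] op 0.0437 t 34.90
move: [0.0041, 0.0001, 0.0533, 0.0]  tilt 0.05
```

View pics/c30.png

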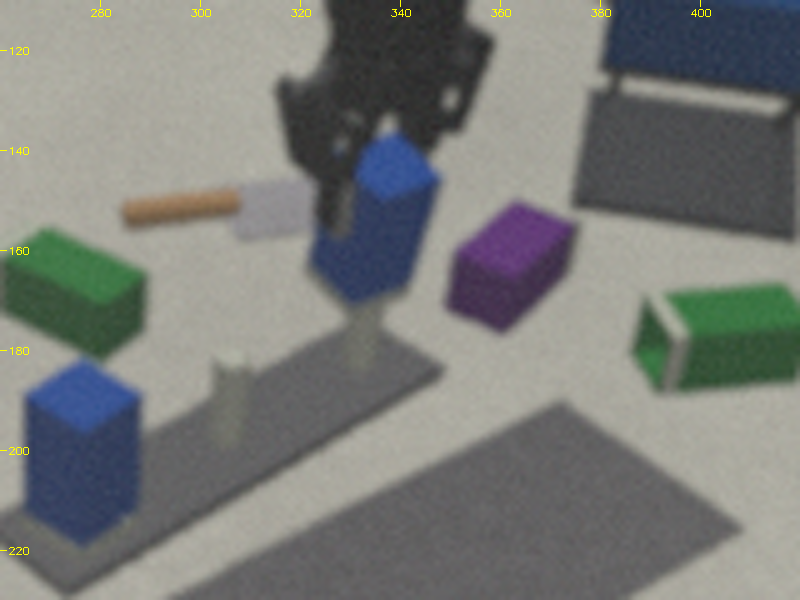

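View pics/w30.png

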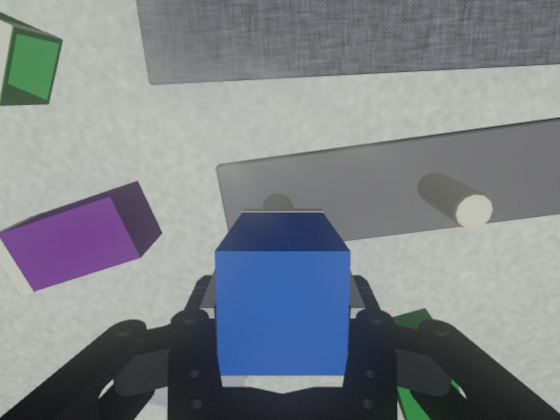

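Call:
jog_arm:
  moves:
    - [-0.003,0,0.001,0,1]
    - [-0.006,0,0.003,0,1]
    - [-0.0065,0,0.005,0,1]
    - [-0.0065,0,0.006,0,1]
    - [-0.002,0,0.007,0,1]
    - [0.003,0,0.01,0,1]
    - [0.004,0,0.017,0,1]
    - [0.004,0,0.024,0,1]
    - [0.004,0,0.031,0,1]
    - [0.004,0,0.038,0,1]
    - [0.004,0,0.04,0,1]

```text
time_s: 36.0
tool_pos: [0.4496, 0.3027, 0.14]
orientation: [3.14, -0.069, -0.002]
ft_force: [-0.7, -0.2, -0.9]
opening: 0.0437
```

```bash
python3 -c "
from h import *
snap('wrist','w31');snap('scene','s31');crop('s31',260,110,420,230,5,'c31')
go(.4497,.303,.13,-2.5)
"
```

```text
cur phi -2.5 q6 32.3 pos [0.4499 0.3029 0.1409] F [ 0.6  0.4 -0.9] op 0.0439 t 36.10
move: [-0.0002, -0.0001, 0.0109, 0.0]  tilt 0.05
```

View pics/c31.png

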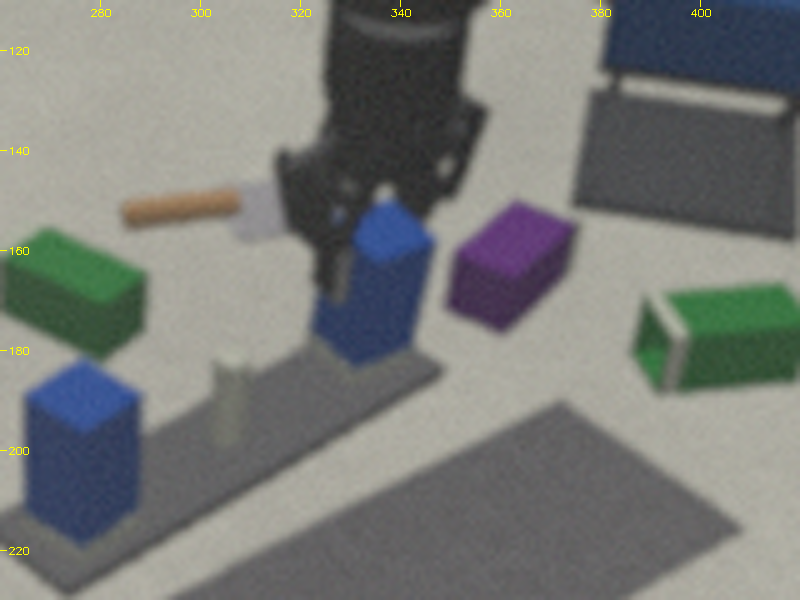

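View pics/w31.png

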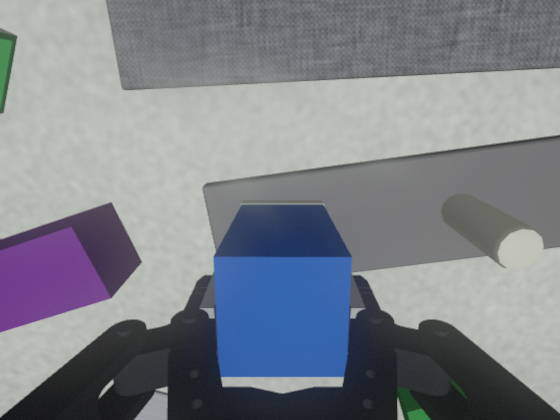

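Call:
jog_arm:
  moves:
    - [0,0,0.003,0,1]
    - [0,0,0.006,0,1]
    - [0,0,0.008,0,1]
    - [0,0,0.01,0,1]
    - [0,0,0.01,0,1]

```text
time_s: 36.6
tool_pos: [0.45, 0.3029, 0.1311]
orientation: [3.141, -0.069, -0.001]
ft_force: [0.4, -0.5, -1.8]
opening: 0.0437
```

Call:
jog_arm:
  moves:
    - [0,0,0.0015,0,1]
    - [0,0,0.003,0,1]
    - [0,0,0.003,0,1]

```text
time_s: 36.9
tool_pos: [0.4504, 0.3032, 0.13]
orientation: [-3.14, 0.068, -0.002]
ft_force: [-3.0, -0.8, 5.6]
opening: 0.0438
```

Contact with the plate, so I release, retreat and check.

Call:
jog_arm:
  moves:
    - [0,0,0.001,0,1]
    - [0,0,0,0,-0.2]
    - [0,0,0,0,-0.4]
    - [0,0,0,0,-0.4]
    - [0,0,0,0,-0.4]
    - [0,0,-0.03,0,-0.4]
    - [0,0,-0.07,0,-0.4]
    - [0,0,-0.11,0,-0.4]
    - [0,0,-0.13,0,-0.4]
    - [0,0,-0.13,0,-0.4]

```text
time_s: 37.9
tool_pos: [0.451, 0.3036, 0.2625]
orientation: [-3.136, 0.068, -0.007]
ft_force: [-0.4, 0.6, -0.1]
opening: 0.0603
```

```bash
python3 -c "
from h import *
snap('wrist','w32');snap('scene','s32');crop('s32',260,110,420,230,5,'c32')
go(.45,-.05,.3,-2.5)
"
```

```text
cur phi -2.5 q6 32.3 pos [0.45   0.3031 0.2581] F [-0.7  0.3 -0.7] op 0.0598 t 38.00
move: [0.0154, 0.3527, -0.0420, -0.0]  tilt 0.04
```

View pics/c32.png

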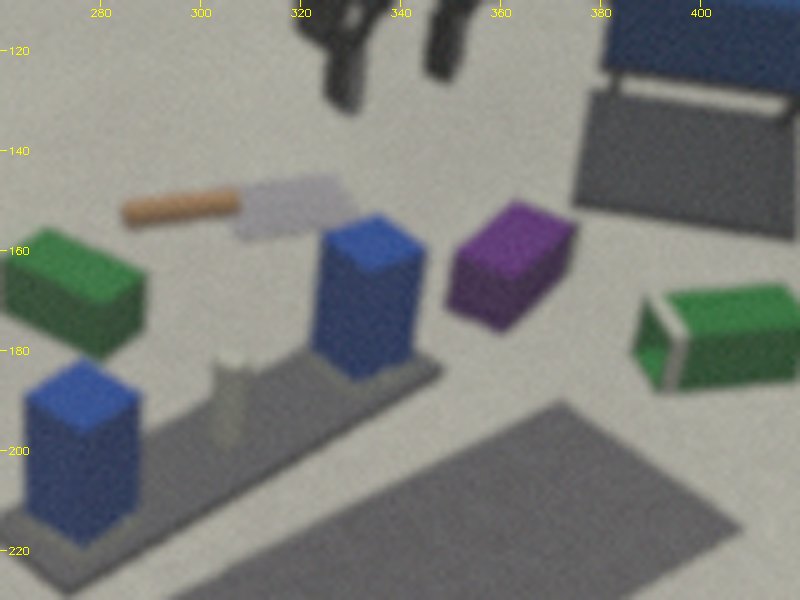

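View pics/w32.png

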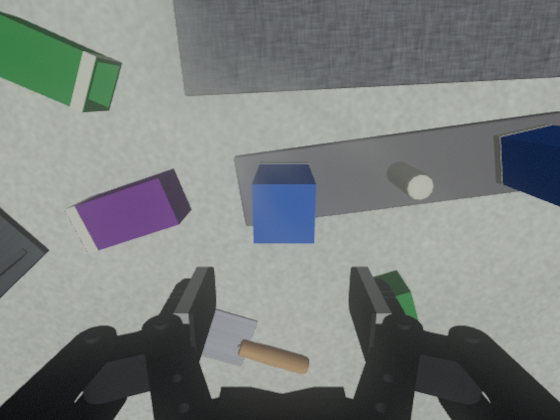

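```bash
python3 -c "
from h import *
s=load('s32')
from scipy.optimize import least_squares
obs=np.array([(324,158),(335.4,152.6),(345.6,160),(334.6,164.4),(322,179.6),(332,186.4),(342.6,182)])
def cor(p):
    R=Ro.from_rotvec([p[2],p[3],0])*Ro.from_rotvec([0,0,p[4]]); b=[]
    for z in(.045,-.045):
        for i,j in((1,-1),(-1,-1),(-1,1),(1,1)): b.append(R.apply([i*.022,j*.022,z])+[p[0],p[1],.055+p[5]])
    return np.array(b)
b=proj(s,cor([.45,.303,0,0,0,0]));print(b.round(1).tolist())
def f(p):
    q=proj(s,cor(p)); return np.r_[(np.array([q[:,None]-obs[None]]).reshape(8,7,2)**2).sum(2).min(0)**.5,p[5]*300]
r=least_squares(f,[.45,.303,0,0,0,0.]);print(r.x.round(4),np.abs(r.fun).max())
"
```

```text
[[333.1, 163.2], [322.7, 155.9], [334.2, 151.2], [344.7, 158.2], [329.8, 188.7], [320.0, 181.2], [330.9, 176.3], [340.8, 183.5]]
[ 0.4504  0.3093  0.0742  0.0539  0.0044 -0.0019] 2.044127731053088
```

Call:
jog_arm:
  moves:
    - [0,0.03,-0.03,0,-0.4]
    - [0,0.08,-0.04,0,-0.4]
    - [0,0.13,-0.04,0,-0.4]
    - [0,0.18,-0.04,0,-0.4]
    - [-0.02,0.23,-0.04,0,-0.4]
    - [-0.04,0.28,-0.04,0,-0.4]
    - [-0.06,0.33,-0.04,0,-0.4]
    - [-0.06,0.38,-0.04,0,-0.4]
    - [-0.06,0.43,-0.04,0,-0.4]
    - [-0.06,0.48,-0.04,0,-0.4]
    - [-0.08,0.53,-0.04,0,-0.4]
    - [-0.1,0.58,-0.04,0,-0.4]

```text
time_s: 39.2
tool_pos: [0.3311, -0.2566, 0.2966]
orientation: [-3.14, 0.069, 0.004]
ft_force: [0.7, -0.7, 0.2]
opening: 0.0597
```

Call:
jog_arm:
  moves:
    - [-0.02,0.05,0,0,-0.4]
    - [-0.04,0.1,0,0,-0.4]
    - [-0.06,0.15,0,0,-0.4]
    - [-0.08,0.2,0,0,-0.4]
    - [-0.08,0.24,0,0,-0.4]
    - [-0.08,0.24,0,0,-0.4]
    - [-0.08,0.24,0,0,-0.4]
    - [-0.08,0.24,0,0,-0.4]

```text
time_s: 40.0
tool_pos: [0.242, -0.4906, 0.2976]
orientation: [-3.14, 0.068, 0.001]
ft_force: [1.3, -0.4, 0.2]
opening: 0.06
```

```bash
python3 -c "
from h import *
snap('top','t33');snap('scene','s33')
go(.4497,.303,.13,-2.5)
crop('t33',130,110,450,260,2,'c33')
"
```

```text
cur phi -2.4 q6 130.2 pos [ 0.2424 -0.4902  0.2988] F [0.4 0.1 0. ] op 0.0598 t 40.10
move: [0.1736, -0.8013, 0.1685, 0.1]  tilt 0.05
```

View pics/t33.png

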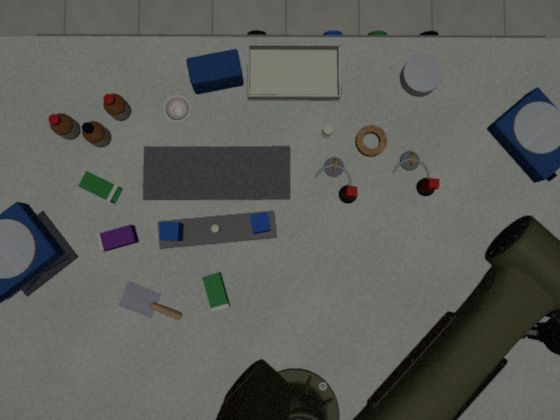

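View pics/s33.png

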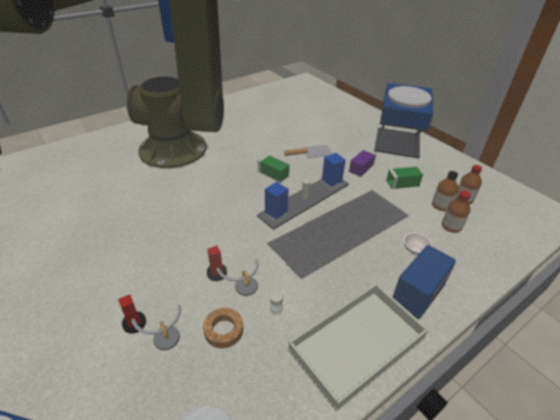

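```bash
python3 -c "
from h import *
crop('t33',150,200,290,260,5,'c33a');crop('t33',300,130,450,210,5,'c33b')
"
```

```text
(no output)
```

View pics/c33a.png

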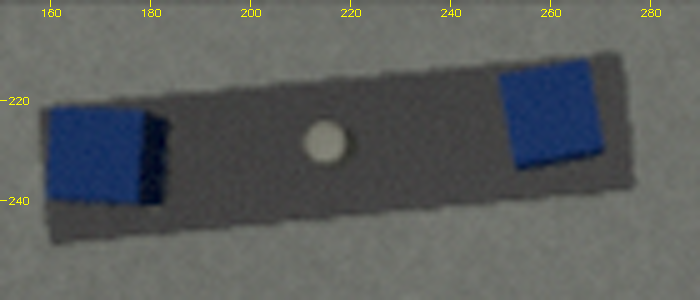

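View pics/c33b.png

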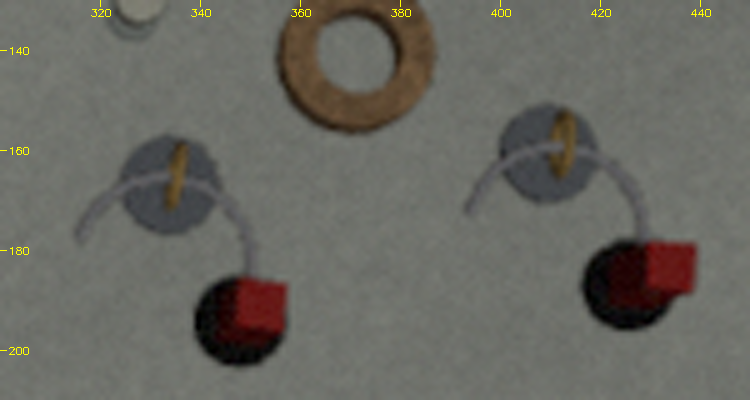

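```bash
python3 -c "
from h import *
c=load('t33')
for p,z,pg in(((168.75,230.85),.1,(.4497,.303)),((260.35,222.55),.1,(.4705,.0848))):
    q=ray(c,*p,z)[:2]; print(q,1000*(q-pg))
# top face size
L=[ray(c,150+x/5,200+y/5,.1)[:2] for x,y in((50,107),(142,110),(138,202),(45,198))];print([np.linalg.norm(L[i]-L[i-1]).round(4) for i in range(4)])
# bottom edge of left beaker right side: near px (165,118)-(161,204)
print(ray(c,150+166/5,200+118/5,.01)[:2],ray(c,150+161/5,200+204/5,.01)[:2], 'top edge',L[1],L[2])
for n,hp in(('h1',(352.3,191)),('h2',(434,183.3))): print(n,ray(c,*hp,.08)[:2])
print('foot',ray(c,348,194.2,.012)[:2],ray(c,425.6,187,.012)[:2])
"
```

```text
[0.45282727 0.30053118] [ 3.12727039 -2.46882481]
[0.47271244 0.08230503] [ 2.21244191 -2.49496976]
[np.float64(0.0434), np.float64(0.0439), np.float64(0.0439), np.float64(0.0442)]
[0.4758014  0.28063025] [0.43192401 0.28257754] top edge [0.47396976 0.27788019] [0.4300821  0.27915418]
h1 [ 0.55136228 -0.1419991 ]
h2 [ 0.57057188 -0.3429336 ]
foot [ 0.55149141 -0.14142141] [ 0.57035099 -0.34198742]
```

```bash
python3 -c "
from h import *
print(ctrl.sign_off())"
```

```text
the job is handed in; nothing more can be done
None
```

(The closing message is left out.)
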